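Tighten the trivet glue press with its bar

ROBOT

A 6-joint arm with a two-finger parallel gripper is mounted at the origin on the work surface. World frame = base frame: x ahead of the robot, y to its left, z up, the work surface at z = 0. Lengths are in m, angles in rad, forces in N, time in s.
With the tool pointing down it reaches from about 0.375 to 0.975 m from the base axis. Payload 3.8 kg.
Tool frame: the origin (TCP) lies on the centre line of the jaws, within the pads' length; the fingertips stand 25 mm ahead of it and the grasp point (between the pads) lies 6 mm ahead of it; z points along the fingers, y is the line along which they close (so a half turn about z gives the same grasp; the last joint's range is limited). The gripper opens to 85 mm and grips with 20 to 120 N. Pads are 22 mm wide; open, the fingers measure 114 mm over their backs; the gripper's body (76 mm by 85 mm) begins 54 mm behind the grasp point. The pads swing forward as they close: fully open they stand 13 mm farther back than shut.
Start: joints at [1.3, 0.264, 1.604, -0, 1.274, -0.037], TCP at [0.156, 0.657, 0.256] pointing down, gripper open.
Joint ranges: [-2.63, 2.63], [-0.94, 2.18], [0.31, 2.57], [-1.31, 4.45], [0, 2.66], [-2.55, 2.55]. Speed limits (rad/s): [2.57, 2.57, 3.14, 3.14, 3.14, 3.14].

INTERFACE

Orientations are given as a rotation vector (axis times angle).
In Python, from workcell import bot gives the robot as it stands. The module is installed in compiled form; this text tells all that it offers.
- The arm moves only by the tool play_rows, never from a script. Its argument "commands" is a list that holds one entry, the list of rows, each a list of 7 numbers: the shift along the tool's x, y, z as a fraction of full scale, then the turn, a rotation vector about the tool's x, y, z as a fraction of full scale, then the closure, from -1 (fully open) to 1 (shut). A call has 1 to 8 rows; each row is the pose to reach, as a shift and turn from the pose commanded when the call began, along the tool's axes at that moment, turning the shorter way round; what a row does not reach only later rows make up. Full scale, the value 1, is 60 cm for a shift and 180 degrees for a turn. A row lasts 1/10 s, in which the tool goes at most 50 mm and 8.59 degrees, less where a joint would pass 70% of its speed; a pose out of reach is approached as far as the arm can. A call with a number of a shift or a turn outside -1 to 1 is refused whole. A call with a gripper value outside its range is refused whole. The fingers move at their own pace and stop on an object; "force" is the grip in N (left out, the last holds). Time passes only in rows, so rows that repeat a pose let the fingers close. It gives the time, the measured TCP pose, the force, the opening and the grip force at its end, in the units of the state.
- bot.read_state(): the state, without advancing time (a new reading comes with each control period).
- bot.read_camera(name): name is "scene" or "top"; returns the picture (420x560x3 uint8, blue, green, red); there is no depth.
- bot.camera_params(name): a dict with "fov_y" (degrees; the focal length in pixels is half the picture's height over the tangent of half this angle, whatever the lens; pixels are square), "cx", "cy" (the principal point, pixels), "D" ([k1, k2, p1, p2, k3] as OpenCV has them; the pictures are not rectified), "rvec" (rotation vector, rad) and "tvec" (3), from world to camera coordinates, as OpenCV has them. Camera axes: x right, y down, z forward; pixel columns grow to the right and rows downward; lengths in m; the calibration is good to about 2 mm. A picture is of the moment at which its call begins. camera_params takes no time and is no camera call.
- bot.finish_job(): hands the job in; it is judged then, once.
The state is a dict: "time": time; "q": joint angles; "joint_vel": joint speeds; "joint_torque": joint torques, N m; "tool_pos": TCP position; "tcp_rot": TCP orientation; "wrist_force": force on the tool from outside, world axes, zero at the start; "torque": the same for the moment, N m; "width": opening from 0.0 (shut) to 1.0 (fully open); "grip_force": force on a finger pad.
Only numpy, scipy, OpenCV 4.12 (cv2) and the standard library are available. Lean on these libraries where they do the work, as an engineer would, in place of code of your own. Each camera call takes 0.05 s, during which the arm holds its last target. There are 200 camera calls.

TASK

A wooden trivet is being glued in the small press. Take the loose steel bar off its wooden rest and push it fully into the collar's holes to screw the collar down, clockwise seen from above, moving the bar on to a fresh hole when the columns leave no more room to swing, until the collar grips the plate below it snugly; feel for the point where the turning gets stiff and do not force it beyond, or the trivet is crushed. Then lay the bar back in the notches of its rest, leaving everything else alone.

Things in the scene. Friction and masses are not known exactly. Their poses are not given: they have to be found in the camera images.
- bar_mid (a point): Loose round steel bar, 9 mm diameter, 200 mm long, both ends rounded and alike, about 0.1 kg. This point is its centre; its own x axis runs along the bar. It starts lying level in the rest, its axis 45 mm above the counter.
- bar_end_a (a point): The bar's end on its own +x side, 100 mm from the centre. Either end fits the holes.
- bar_end_b (a point): The bar's other end, 100 mm from the centre on its own -x side.
- rest_seat (a point): Fixed beech rest: foot 150 x 44 x 10 mm, two 10 mm thick prongs 60 mm either side of its middle with V notches open to the top (25 mm wide at the mouth, prong tips 52 mm above the counter, 110 mm between the prongs). This point is where the bar's centre lies when in both notches, 45 mm above the counter; x along the bar, z up.
- collar_mid (a point): Centre of the press's round steel collar (76 mm across, 27 mm high), on its vertical axis at the height of its holes. It has 8 blind radial holes in its side at 45-degree steps, 11 x 11 mm, 20 mm deep, their bottoms 18 mm from the axis; this point's own x axis runs out through one hole. A black dot on the top face marks each hole.
- collar: The same collar (origin at the same point): clockwise from above screws it down 2 mm per radian. Running free takes 0.3 N m; it stays where left. It starts about 4 mm (2 to 2.2 rad) above the plate. Once it bears on the plate the torque climbs by 3 N m per radian on top: snug at 0.6 to 0.8 N m while turning (at a halt friction hides up to 0.3 of it), crushed above 1.2 N m.
- press_top (a point): Centre of the top of the press's round aluminium plate, 180 mm across, 50 mm above the counter. The collar's underside (13.5 mm below its centre) comes down on this face. Its x axis is the press's own x axis, z up.
- press: The press, fixed; origin under its centre; base 184 mm across. Three columns 14 mm thick stand 75 mm from its axis at 0, 115 and 245 degrees (counter-clockwise from its own x axis, which points away from the robot, within 20 degrees), up to 83 mm above the counter: a bar in a hole on the robot's side can swing between about 125 and 235 degrees. The threaded post, 20 mm thick, ends 100 mm up.
- owl: Bystander: ceramic owl pen pot holding two pens, 82 mm across, 130 mm high without the pens, origin under its centre.
- sharpener: Bystander: yellow plastic sharpener cube, 26 mm, origin under its centre.
- spoonrest: Bystander, fixed: steel spoon rest, bowl 104 mm across with pens lying on it, 25 mm high, origin under the bowl's centre.
Not all that is in view belongs to the job. There is more than one size of the press; the job needs the smaller.

How it is judged:
On the way, in this order (a step that is already met when the one before it is completed fails the run):
1. an end of the bar is deep in a hole of the collar (((horizontal distance between bar_end_a and collar_mid below 0.028 m and z of bar_end_a in the frame of collar_mid between -0.005 and 0.005 m) or (horizontal distance between bar_end_b and collar_mid below 0.028 m and z of bar_end_b in the frame of collar_mid between -0.005 and 0.005 m))), for 0.1 s.
2. the bar is drawn out of that hole (horizontal distance between each of bar_end_a, bar_end_b and collar_mid above 0.04 m), for 0.05 s.
3. an end of the bar is deep in a hole again (((horizontal distance between bar_end_a and collar_mid below 0.028 m and z of bar_end_a in the frame of collar_mid between -0.005 and 0.005 m) or (horizontal distance between bar_end_b and collar_mid below 0.028 m and z of bar_end_b in the frame of collar_mid between -0.005 and 0.005 m))), for 0.1 s.
4. the collar bears on the plate and grips it (z of collar_mid in the frame of press_top below 0.01344 m), for 0.1 s.
At the end, for the whole second after the job is handed in: The collar grips the plate (pressed at least 0.06 mm past first touch, about 0.03 rad) and stays so; the bar lies at rest in both notches of its rest, its centre within 30 mm along the rest and 5 mm across it, within 4 mm of the seat height; nothing is held (z of collar_mid in the frame of press_top below 0.01344 m and x of bar_mid in the frame of rest_seat between -0.03 and 0.03 m and y of bar_mid in the frame of rest_seat between -0.005 and 0.005 m and z of bar_mid in the frame of rest_seat between -0.004 and 0.004 m and angle between the x axis of bar_mid and the x axis of rest_seat, either way round below 0.08 rad and linear speed of bar below 0.02 m/s).
It fails at once if the collar is forced more than 0.6 mm (0.3 rad, about 1.2 N m) past first touch: the trivet is crushed (z of collar_mid in the frame of press_top below 0.0129 m).
It fails at once if the collar is turned by the gripper itself instead of the bar (contact force between any of the fingers, the arm and collar above 2 N).
It fails at once if the owl pot or the sharpener is disturbed (distance of any of owl, sharpener from where it was at the start of the episode above 0.02 m).
It also fails if it takes over 72 s, if anything falls off the work surface, if the arm or the gripper's body presses on something with over 40 N, if the wrist force passes 120 N, or if a joint passes its speed limit or range.

## Working session

There is one attempt and no reset: what is moved stays moved. The work goes in short steps, Python scripts to look and compute and a tool call to move; the robot and the scene stay as the last step left them, time stands still between calls to the robot, and variables do not carry over. Pictures are saved under pics/ and viewed, at most 10 in all, crops included, and the job is handed in when it is done.

Besides the shell and the picture viewer there is one more tool, called after "Call:" by a JSON object that holds its "fn" and its "kwargs", one argument or row to a line. play_rows: Moves the arm, as the interface text tells. Its arguments: {"type":"object","properties":{"commands":{"type":"array"},"force":{"type":"number"}},"required":["commands"]}

```bash
mkdir -p pics; python3 - <<'E'
from workcell import bot
import cv2
for n in("scene","top"):
    cv2.imwrite(f"pics/{n}0.png",cv2.resize(bot.read_camera(n),(800,600),interpolation=cv2.INTER_CUBIC))
    print(n,bot.camera_params(n))
print(bot.read_state())
E
```

```text
scene {'fov_y': 53.479027722621126, 'cx': 278.7120401163063, 'cy': 212.74172584256553, 'D': array([-0.01013132,  0.        ,  0.        ,  0.        ,  0.        ]), 'rvec': array([ 2.27778144,  1.04769996, -0.3387901 ]), 'tvec': array([-0.33520706, -0.23573759,  1.42210423])}
top {'fov_y': 45.256398237604486, 'cx': 279.53691963539706, 'cy': 200.41658354245652, 'D': array([-0.15456239,  0.        ,  0.        ,  0.        ,  0.        ]), 'rvec': array([ 2.13877045, -2.17132076,  0.15473772]), 'tvec': array([0.0327997 , 0.48731171, 1.17937355])}
{'time': 0.1, 'q': array([ 1.30009824e+00,  2.64676793e-01,  1.60525019e+00,  4.65286705e-06,
        1.27370240e+00, -3.69304812e-02]), 'joint_vel': array([ 0.00030033, -0.00261948, -0.00439807, -0.00041008, -0.00124002,
       -0.00022171]), 'joint_torque': array([-2.21815635e-04, -5.16710222e+01, -3.68590379e+01, -1.28597821e-04,
        6.38480647e-03, -3.58778095e-05]), 'tool_pos': array([0.15621566, 0.65604221, 0.25508028]), 'tcp_rot': array([-0.36633081, -3.11984102,  0.00316012]), 'wrist_force': array([ 1.06945816, -0.10466073,  0.3495149 ]), 'torque': array([-0.01669796, -0.02108337, -0.00582443]), 'grip_force': 0.0, 'width': 0.9991895307349333}
```

View pics/scene0.png

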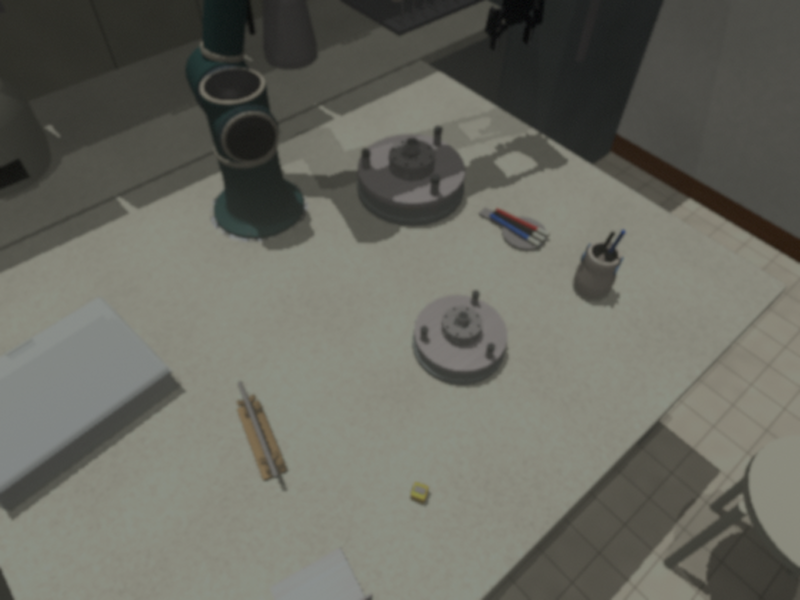

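View pics/top0.png

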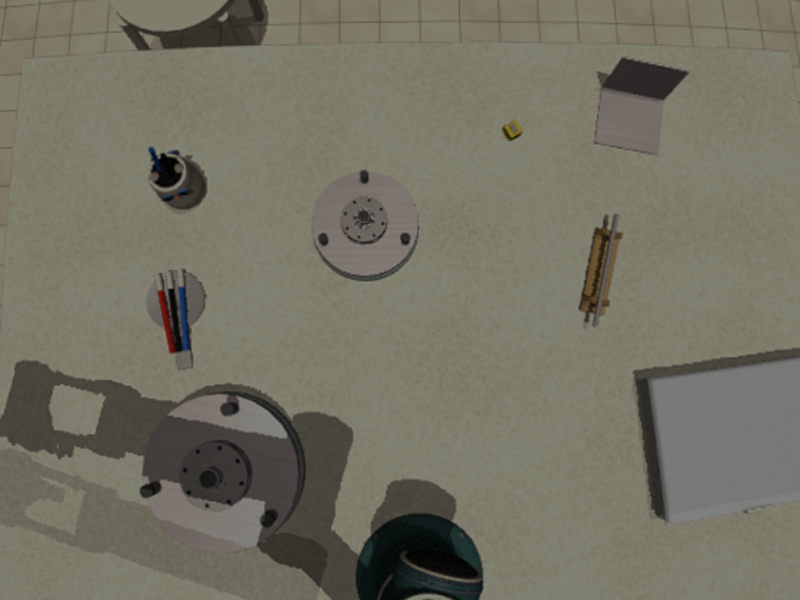

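The scene shows two presses: one at top-view (364,220) and a larger one at (222,472). The bar on its rest is at about (602,270), the sharpener at (513,130), the owl at (175,180) and the spoon rest at (176,300). The press at (364,220) looks like the smaller. I'll confirm its size in an enlarged crop and measure.

```bash
cat > h.py <<'E'
import numpy as np, cv2
from workcell import bot
def cam(n):
    p=bot.camera_params(n); f=210/np.tan(np.radians(p["fov_y"]/2))
    return np.array([[f,0,p["cx"]],[0,f,p["cy"]],[0,0,1.]]),p["D"],cv2.Rodrigues(p["rvec"])[0],p["tvec"]
def ray(n,uv,z):
    "pixel (native) -> world point at height z"
    K,D,R,t=cam(n); u=cv2.undistortPoints(np.array([[uv]],float),K,D)[0,0]
    d=R.T@np.array([u[0],u[1],1]); c=-R.T@t
    return c+d*(z-c[2])/d[2]
def proj(n,P):
    K,D,R,t=cam(n); return cv2.projectPoints(np.array(P,float).reshape(-1,3),cv2.Rodrigues(R)[0],t,K,D)[0][:,0]
def crop(n,x,y,w,h,s,img=None):
    im=bot.read_camera(n) if img is None else img
    return cv2.resize(im[y:y+h,x:x+w],None,fx=s,fy=s,interpolation=cv2.INTER_CUBIC)
E
python3 - <<'E'
from h import *
im=bot.read_camera("top")
a=crop("top",210,112,90,90,5,im); b=crop("top",398,142,45,90,5,im)
g=np.hstack([a,b]); g=cv2.convertScaleAbs(g,alpha=1.5)
cv2.imwrite("pics/c1.png",g); 
s=.7
for n,u,z in [("smallL",(312,222),.05),("smallR",(419,222),.05),("bigL",(142,472),.05),("bigR",(303,472),.05),("bar1",(615,217),.045),("bar2",(597,325),.045),("owl",(170,172),.13),("sharp",(513,130),.026)]:
    print(n,ray("top",np.array(u)*.7,z).round(4))
E
```

```text
smallL [0.597  0.1711 0.05  ]
smallR [ 0.5942 -0.0092  0.05  ]
bigL [0.1822 0.4553 0.05  ]
bigR [0.1835 0.1867 0.05  ]
bar1 [ 0.601  -0.3474  0.045 ]
bar2 [ 0.4157 -0.3053  0.045 ]
owl [0.6659 0.3932 0.13  ]
sharp [ 0.7647 -0.18    0.026 ]
```

View pics/c1.png

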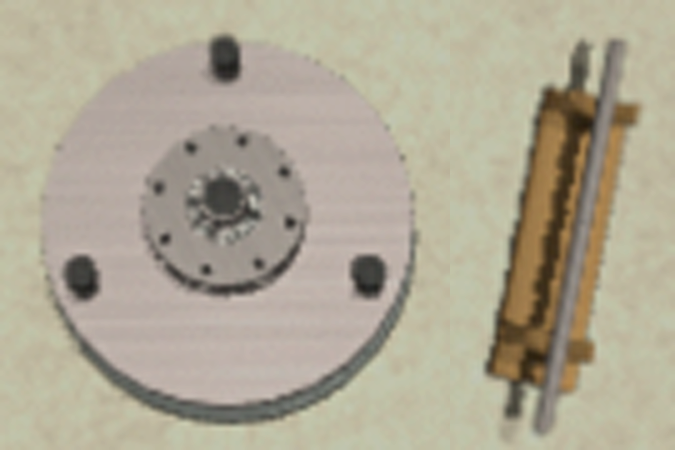

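The press at top-view (364,220) measures 180 mm across and the other about 270 mm, so (364,220) is the small one. In the crop, the collar's dots ring (224,206), the column tops are near (224,43), (81,268) and (368,267), and the bar runs from (616,45) to (541,428).

```bash
python3 - <<'E'
from h import *
from scipy.optimize import least_squares as ls
N=lambda u,v,x0=210,y0=112:((u+.5)/5-.5+x0,(v+.5)/5-.5+y0)
K,D,R,t=cam("top");print("cam",-R.T@t)
K,D,R2,t2=cam("scene");print("cam2",-R2.T@t2)
d=[(242,141),(285,172),(291,223),(259,263),(206,270),(165,239),(158,188),(191,148)]
W=np.array([ray("top",N(*p),.0812) for p in d])
c=W.mean(0); v=W-c; print("collar",c,"r",np.hypot(v[:,0],v[:,1]).round(4)); a=np.degrees(np.arctan2(v[:,1],v[:,0]));print("ang",a.round(1), "phase",(np.degrees(np.angle(np.exp(8j*np.radians(a)).mean()))/8).round(2))
C=np.array([ray("top",N(*p),.083) for p in [(224,43),(81,268),(368,267)]]); v=C-c
print("cols",C.round(4),np.hypot(v[:,0],v[:,1]).round(4),np.degrees(np.arctan2(v[:,1],v[:,0])).round(1))
# plate rim top
rim=[(41,215),(413,215),(226,37),(100,88),(352,88)]
Q=np.array([ray("top",N(*p),.05) for p in rim]); print("plate",ls(lambda q:np.hypot(Q[:,0]-q[0],Q[:,1]-q[1])-.09,c[:2]).x)
b=[ray("top",N(u-450,v,398,142),.045) for u,v in[(616,43),(541,430)]]
print("bar",b,np.linalg.norm(b[0]-b[1]),(b[0]+b[1])/2,np.degrees(np.arctan2(*(b[0]-b[1])[1::-1])))
e=[(615,56),(548,415)]
# prongs corners
for u,v in [(553,95),(636,113),(501,325),(592,350)]: print("prong",ray("top",N(u-450,v,398,142),.052).round(4))
# scene check
p=proj("scene",[b[0],b[1],(b[0]+b[1])/2,c,*C])/.7; print("scene x800",p.round(1))
E
```

```text
cam [0.32433837 0.03646542 1.23407674]
cam2 [ 1.01142679 -0.45814914  0.97848436]
collar [0.59494652 0.08273146 0.0812    ] r [0.0321 0.0325 0.0323 0.032  0.0321 0.0321 0.0324 0.032 ]
ang [ -15.2  -61.3 -106.1 -150.3  163.8  119.3   74.2   29.2] phase -15.8
cols [[0.6734 0.0824 0.083 ]
 [0.5657 0.1499 0.083 ]
 [0.5641 0.0161 0.083 ]] [0.0784 0.0733 0.0735] [  -0.2  113.6 -114.8]
plate [0.59554895 0.0833125 ]
bar [array([ 0.60532572, -0.34847875,  0.045     ]), array([ 0.41555044, -0.30015684,  0.045     ])] 0.19583070258590074 [ 0.51043808 -0.3243178   0.045     ] -14.285485521354127
prong [ 0.5779 -0.3129  0.052 ]
prong [ 0.5687 -0.354   0.052 ]
prong [ 0.4657 -0.2811  0.052 ]
prong [ 0.453  -0.3252  0.052 ]
scene x800 [[274.5 474.6]
 [238.  380.7]
 [255.3 425.2]
 [461.2 319.8]
 [491.5 345.7]
 [475.3 292.2]
 [424.1 327.6]]
```

```bash
python3 - <<'E'
from h import *
im=bot.read_camera("scene")
a=crop("scene",155,255,60,90,6,im); b=crop("scene",280,195,73,90,6,im)
cv2.imwrite("pics/c2.png",cv2.convertScaleAbs(np.hstack([a,b]),alpha=1.5))
E
```

```text
(no output)
```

View pics/c2.png

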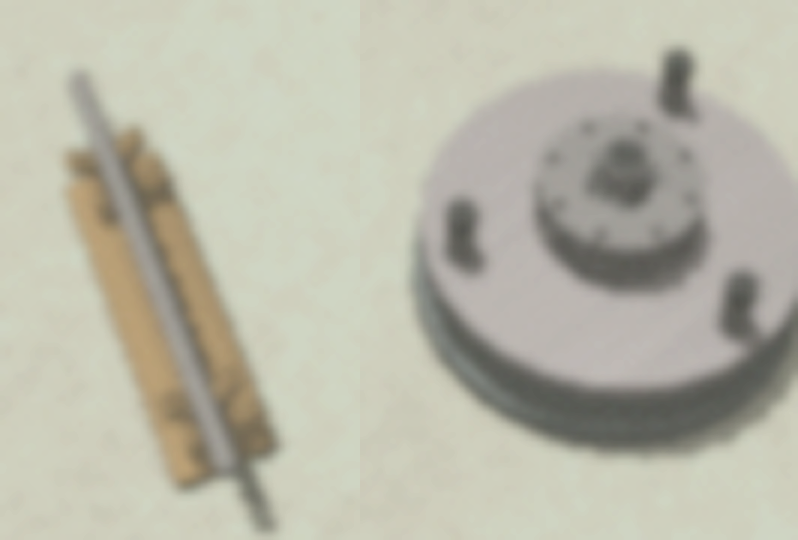

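The scene crop agrees with the top view: bar ends at (78,72) and (222,465) (the rest of the dark line is shadow), with the dots ringing (622,180). Next I'll fuse both views and plan.

```bash
cat >> h.py <<'E'
from scipy.spatial.transform import Rotation as Ro
def down(yaw):
    x=np.array([np.cos(yaw),np.sin(yaw),0]); z=np.array([0,0,-1.]); return Ro.from_matrix(np.c_[x,np.cross(z,x),z])
def rows(wp,start=None):
    "wp: list of (x,y,z of TCP, yaw deg of tool x); prints fractions from present pose"
    s=bot.read_state(); p0=s["tool_pos"]; R0=Ro.from_rotvec(s["tcp_rot"])
    if start is not None: p0,R0=np.array(start[:3]),down(np.radians(start[3]))
    for w in wp:
        print(np.r_[R0.inv().apply(np.array(w[:3])-p0)/.6,(R0.inv()*down(np.radians(w[3]))).as_rotvec()/np.pi].round(4).tolist())
def st():
    s=bot.read_state(); x=Ro.from_rotvec(s["tcp_rot"]).as_matrix()
    print("t",round(s["time"],2),"pos",s["tool_pos"].round(4),"yaw",np.degrees(np.arctan2(x[1,0],x[0,0])).round(2),"z",x[:,2].round(3),"F",s["wrist_force"].round(2),"T",s["torque"].round(3),"w",round(s["width"],3),"g",round(s["grip_force"],1),"q",s["q"].round(2)); return s
E
python3 - <<'E'
from h import *
from scipy.optimize import least_squares as ls
T=lambda u,v,x0=210,y0=112:((u+.5)/5-.5+x0,(v+.5)/5-.5+y0)
S=lambda u,v,x0=280-60,y0=195:((u+.5)/6-.5+x0,(v+.5)/6-.5+y0)
d=[T(*p) for p in [(242,141),(285,172),(291,223),(259,263),(206,270),(165,239),(158,188),(191,148)]]
e=[S(*p) for p in [(684,157),(688,195),(657,233),(601,234),(559,204),(554,158),(589,128),(642,127)]]
# scene: match by nearest projection
def res(q):
    a=q[3]-np.arange(8)*np.pi/4
    P=np.c_[q[0]+.0322*np.cos(a),q[1]+.0322*np.sin(a),np.full(8,q[2])]
    ps=proj("scene",P); E=np.array(e)
    D=np.linalg.norm(ps[:,None]-E[None],axis=2).argmin(1)
    return np.r_[(proj("top",P)-d).ravel(),(ps-E[D]).ravel()]
r=ls(res,[.595,.0827,.0812,np.radians(-15.8)]);print("collar",r.x[:3].round(4),np.degrees(r.x[3]),np.abs(r.fun).max(),np.sqrt((r.fun**2).mean()))
bt=[T(u-450,v,398,142) for u,v in[(616,43),(541,430)]]; bs=[S(u,v,155,255) for u,v in [(222,465),(78,72)]]
def rb(q):
    d_=np.array([np.cos(q[3]),np.sin(q[3]),0])*.1; P=[q[:3]+d_,q[:3]-d_]
    return np.r_[(proj("top",P)-bt).ravel(),(proj("scene",P)-bs).ravel()]
r=ls(rb,[.51,-.324,.045,-.25]);print("bar",r.x[:3].round(4),np.degrees(r.x[3]),r.fun.round(2))
start=(.156,.657,.256,166.6)
rows([(.42,.40,.256,166.6),(.5,.1,.256,166.6)],start); st()
E
```

```text
collar [0.5957 0.0831 0.079 ] -15.850077280851918 0.7627210171135914 0.21682134546262508
bar [ 0.5103 -0.324   0.0445] -14.779965055596666 [ 0.32 -0.61 -0.68  0.84  0.61  1.05 -0.81 -0.81]
[-0.5273, -0.3147, 0.0, 0.0, 0.0, 0.0]
[-0.7729, -0.7702, 0.0, 0.0, 0.0, 0.0]
t 0.2 pos [0.1563 0.6562 0.2554] yaw 166.6 z [-0.    -0.001 -1.   ] F [-0.12  0.47 -0.67] T [0.036 0.023 0.007] w 1.0 g 0.0 q [ 1.3   0.26  1.6   0.    1.27 -0.04]
```

Call:
{"fn": "play_rows", "kwargs": {
  "commands": [
    [[-0.5273, -0.3147, 0, 0, 0, 0, -1], [-0.5273, -0.3147, 0, 0, 0, 0, -1], [-0.5273, -0.3147, 0, 0, 0, 0, -1], [-0.5273, -0.3147, 0, 0, 0, 0, -1], [-0.5273, -0.3147, 0, 0, 0, 0, -1], [-0.5273, -0.3147, 0, 0, 0, 0, -1], [-0.5273, -0.3147, 0, 0, 0, 0, -1], [-0.65, -0.55, 0, 0, 0, 0, -1]]
  ]
}}

```text
time: 1.0
tool_pos: [0.4248, 0.3638, 0.2564]
tcp_rot: [0.367, 3.118, 0.002]
wrist_force: [1.8, 0.1, 1.0]
width: 0.999
grip_force: 0.0
```

```bash
python3 - <<'E'
from h import *
st(); rows([(.52,.1,.25,165.22),(.491,-.3189,.15,165.22)])
E
```

```text
t 1.0 pos [0.4248 0.3638 0.2564] yaw 166.57 z [ 0.002  0.001 -1.   ] F [1.77 0.07 0.96] T [ 0.03  -0.069  0.011] w 0.999 g 0.0 q [ 0.66  0.04  1.86 -0.    1.24 -0.67]
[-0.2564, -0.3907, 0.0106, 0.0004, 0.0005, 0.0075]
[-0.3713, -1.0812, 0.1766, 0.0004, 0.0005, 0.0075]
```

Call:
{"fn": "play_rows", "kwargs": {
  "commands": [
    [[-0.2564, -0.39, 0.01, 0, 0, 0.0075, -1], [-0.2564, -0.39, 0.01, 0, 0, 0.0075, -1], [-0.2564, -0.39, 0.01, 0, 0, 0.0075, -1], [-0.2564, -0.39, 0.01, 0, 0, 0.0075, -1], [-0.2564, -0.39, 0.01, 0, 0, 0.0075, -1], [-0.2564, -0.39, 0.01, 0, 0, 0.0075, -1], [-0.37, -1.0, 0.15, 0, 0, 0.0075, -1], [-0.37, -1.0, 0.15, 0, 0, 0.0075, -1]]
  ]
}}

```text
time: 1.8
tool_pos: [0.513, 0.0025, 0.2284]
tcp_rot: [0.402, 3.114, 0.0]
wrist_force: [0.5, -0.6, 0.4]
width: 0.998
grip_force: 0.0
```

```bash
python3 - <<'E'
from h import *
st(); rows([(.491,-.3189,.12,165.22),(.491,-.3189,.051,165.22)])
E
```

```text
t 1.8 pos [0.513  0.0025 0.2284] yaw 165.29 z [ 0.001 -0.    -1.   ] F [ 0.52 -0.59  0.38] T [-0.026 -0.033 -0.058] w 0.998 g 0.0 q [-0.04 -0.03  1.98  0.    1.19 -1.36]
[-0.1002, -0.5274, 0.1807, 0.0001, 0.0004, 0.0004]
[-0.1001, -0.5275, 0.2957, 0.0001, 0.0004, 0.0004]
```

Call:
{"fn": "play_rows", "kwargs": {
  "commands": [
    [[-0.1, -0.5275, 0.18, 0, 0, 0.0004, -1], [-0.1, -0.5275, 0.18, 0, 0, 0.0004, -1], [-0.1, -0.5275, 0.18, 0, 0, 0.0004, -1], [-0.1, -0.5275, 0.18, 0, 0, 0.0004, -1], [-0.1, -0.5275, 0.18, 0, 0, 0.0004, -1], [-0.1, -0.5275, 0.18, 0, 0, 0.0004, -1], [-0.1, -0.5275, 0.18, 0, 0, 0.0004, -1], [-0.1, -0.5275, 0.18, 0, 0, 0.0004, -1]]
  ]
}}

```text
time: 2.6
tool_pos: [0.4884, -0.321, 0.1182]
tcp_rot: [-0.412, -3.112, 0.0]
wrist_force: [0.7, 0.5, 0.5]
width: 1.002
grip_force: 0.0
```

```bash
python3 - <<'E'
from h import *
st(); rows([(.491,-.3189,.051,165.22)])
E
```

```text
t 2.6 pos [ 0.4884 -0.321   0.1182] yaw 164.93 z [-0.002  0.    -1.   ] F [0.67 0.52 0.51] T [0.018 0.072 0.024] w 1.002 g 0.0 q [-0.62  0.22  1.93 -0.    0.99 -1.93]
[-0.0035, 0.0045, 0.1119, -0.0001, -0.0008, -0.0016]
```

Call:
{"fn": "play_rows", "kwargs": {
  "commands": [
    [[-0.0035, 0.0045, 0.112, 0, -0.0008, -0.0016, -1], [-0.0035, 0.0045, 0.112, 0, -0.0008, -0.0016, -1], [-0.0035, 0.0045, 0.112, 0, -0.0008, -0.0016, -1], [-0.0035, 0.0045, 0.112, 0, -0.0008, -0.0016, 0.6], [-0.0035, 0.0045, 0.112, 0, -0.0008, -0.0016, 0.6], [-0.0035, 0.0045, 0.112, 0, -0.0008, -0.0016, 0.6], [-0.0035, 0.0045, 0.112, 0, -0.0008, -0.0016, 0.6]]
  ],
  "force": 40
}}

```text
time: 3.3
tool_pos: [0.4939, -0.3157, 0.0547]
tcp_rot: [0.396, 3.112, -0.003]
wrist_force: [-0.5, -0.5, -1.6]
width: 0.33
grip_force: 0.0
```

```bash
python3 - <<'E'
from h import *
st(); im=bot.read_camera("top")
a=crop("top",385,125,70,110,5,im); im=bot.read_camera("scene"); b=crop("scene",140,240,90,110,5,im)
cv2.imwrite("pics/g1.png",cv2.convertScaleAbs(np.hstack([a,b]),alpha=1.5))
E
```

```text
t 3.3 pos [ 0.4939 -0.3157  0.0547] yaw 165.48 z [ 0.005 -0.002 -1.   ] F [-0.5  -0.48 -1.55] T [-0.045  0.002 -0.036] w 0.33 g 0.0 q [-0.61  0.3   1.97  0.    0.87 -1.93]
```

View pics/g1.png

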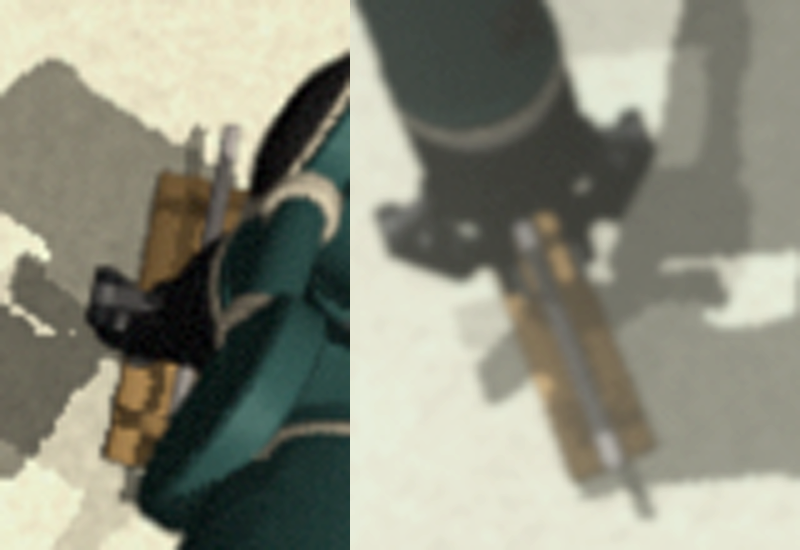

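The bar is between the fingers, which haven't closed yet. I'll settle the pose, correct about 3 mm and close.

Call:
{"fn": "play_rows", "kwargs": {
  "commands": [
    [[0, 0, 0, 0, 0, 0, 0.6], [0, 0, 0, 0, 0, 0, 0.6]]
  ]
}}

```text
time: 3.6
tool_pos: [0.4931, -0.3156, 0.0535]
tcp_rot: [0.397, 3.113, -0.002]
wrist_force: [-0.0, -1.2, 0.2]
width: 0.197
grip_force: 0.6
```

```bash
python3 - <<'E'
from h import *
st(); rows([(.491,-.3189,.051,165.22)])
E
```

```text
t 3.6 pos [ 0.4931 -0.3156  0.0535] yaw 165.47 z [ 0.003 -0.001 -1.   ] F [-0.03 -1.23  0.22] T [-0.224  0.055  0.012] w 0.197 g 0.6 q [-0.61  0.3   1.97  0.    0.87 -1.93]
[0.002, -0.0062, 0.0041, -0.0002, 0.0011, 0.0014]
```

Call:
{"fn": "play_rows", "kwargs": {
  "commands": [
    [[0.002, -0.006, 0.004, 0, 0.001, 0.0014, 0.6], [0.002, -0.006, 0.004, 0, 0.001, 0.0014, 0.6], [0.002, -0.006, 0.004, 0, 0.001, 0.0014, 0.6], [0.002, -0.006, 0.004, 0, 0.001, 0.0014, 1], [0.002, -0.006, 0.004, 0, 0.001, 0.0014, 1], [0.002, -0.006, 0.004, 0, 0.001, 0.0014, 1], [0.002, -0.006, 0.004, 0, 0.001, 0.0014, 1], [0.002, -0.006, 0.004, 0, 0.001, 0.0014, 1]]
  ],
  "force": 100
}}

```text
time: 4.4
tool_pos: [0.4907, -0.3189, 0.0508]
tcp_rot: [-0.404, -3.115, 0.001]
wrist_force: [-2.6, -5.2, -0.1]
width: 0.067
grip_force: 97.6
```

```bash
python3 - <<'E'
from h import *
st(); 
E
```

```text
t 4.4 pos [ 0.4907 -0.3189  0.0508] yaw 165.23 z [-0.001 -0.001 -1.   ] F [-2.62 -5.16 -0.08] T [-0.806  0.395  0.023] w 0.067 g 97.6 q [-0.62  0.3   1.97 -0.    0.87 -1.93]
```

```bash
cat >> h.py <<'E'
C=np.array([.5957,.0831])
def pol(r,deg,z=.0735,yaw=None): 
    a=np.radians(deg); return (C[0]+r*np.cos(a),C[1]+r*np.sin(a),z,deg if yaw is None else yaw)
def rel():
    s=bot.read_state(); v=s["tool_pos"][:2]-C; print("r",np.hypot(*v).round(4),"ang",np.degrees(np.arctan2(v[1],v[0]))%360)
E
python3 - <<'E'
from h import *
rows([(.4907,-.3189,.13,165.22),pol(.175,209.15,.13)])
E
```

```text
[-0.0, -0.0001, -0.1321, -0.0003, -0.0002, 0.0]
[0.2117, 0.4901, -0.1324, -0.0002, -0.0003, -0.244]
```

Call:
{"fn": "play_rows", "kwargs": {
  "commands": [
    [[0, 0, -0.132, 0, 0, 0, 1], [0, 0, -0.132, 0, 0, 0, 1], [0.21, 0.49, -0.132, 0, 0, -0.244, 1], [0.21, 0.49, -0.132, 0, 0, -0.244, 1], [0.21, 0.49, -0.132, 0, 0, -0.244, 1], [0.21, 0.49, -0.132, 0, 0, -0.244, 1], [0.21, 0.49, -0.132, 0, 0, -0.244, 1], [0.21, 0.49, -0.132, 0, 0, -0.244, 1]]
  ],
  "force": 120
}}

```text
time: 5.2
tool_pos: [0.4458, -0.019, 0.1297]
tcp_rot: [0.794, -3.039, -0.003]
wrist_force: [0.6, 0.2, -0.5]
width: 0.057
grip_force: 117.8
```

```bash
python3 - <<'E'
from h import *
st(); rel(); rows([pol(.175,209.15,.11),pol(.175,209.15,.0735)])
E
```

```text
t 5.2 pos [ 0.4458 -0.019   0.1297] yaw -150.72 z [-0.001  0.002 -1.   ] F [ 0.59  0.2  -0.54] T [ 0.037  0.004 -0.027] w 0.057 g 117.8 q [-0.1  -0.05  2.2   0.    0.99 -2.18]
r 0.1814 ang 214.25651659462696
[-0.0096, 0.0268, 0.0329, 0.0007, 0.0, 0.0007]
[-0.0096, 0.0267, 0.0937, 0.0007, 0.0, 0.0007]
```

Call:
{"fn": "play_rows", "kwargs": {
  "commands": [
    [[0, 0, 0, 0, 0, 0, 1], [0, 0, 0, 0, 0, 0, 1]]
  ]
}}

```text
time: 5.4
tool_pos: [0.4464, -0.0199, 0.1297]
tcp_rot: [0.795, -3.039, -0.002]
wrist_force: [0.1, -0.3, -1.7]
width: 0.063
grip_force: 117.9
```

```bash
python3 - <<'E'
from h import *
st(); rel(); rows([pol(.175,209.15,.11),pol(.175,209.15,.0735)])
E
```

```text
t 5.4 pos [ 0.4464 -0.0199  0.1297] yaw -150.67 z [-0.001  0.001 -1.   ] F [ 0.15 -0.33 -1.75] T [-0.003  0.028  0.013] w 0.063 g 117.9 q [-0.1  -0.05  2.2   0.    0.99 -2.18]
r 0.1814 ang 214.60527307149806
[-0.0094, 0.0287, 0.0329, 0.0004, -0.0002, 0.001]
[-0.0094, 0.0286, 0.0938, 0.0004, -0.0002, 0.001]
```

Call:
{"fn": "play_rows", "kwargs": {
  "commands": [
    [[-0.0094, 0.0286, 0.03, 0.0004, 0, 0.001, 1], [-0.0094, 0.0286, 0.0938, 0.0004, 0, 0.001, 1], [-0.0094, 0.0286, 0.0938, 0.0004, 0, 0.001, 1], [-0.0094, 0.0286, 0.0938, 0.0004, 0, 0.001, 1], [-0.0094, 0.0286, 0.0938, 0.0004, 0, 0.001, 1]]
  ]
}}

```text
time: 5.9
tool_pos: [0.4449, -0.0048, 0.075]
tcp_rot: [-0.782, 3.041, -0.002]
wrist_force: [1.1, 0.1, -0.6]
width: 0.061
grip_force: 117.9
```

```bash
python3 - <<'E'
from h import *
st(); rel(); im=bot.read_camera("top")
a=crop("top",205,115,90,110,5,im); im=bot.read_camera("scene"); b=crop("scene",283,190,70,110,5,im)
cv2.imwrite("pics/i1.png",cv2.convertScaleAbs(np.hstack([a,b]),alpha=1.5))
# predicted bar end & hole mouth in crop px
a=np.radians(209.15);s=bot.read_state();x=Ro.from_rotvec(s["tcp_rot"]).apply([1,0,0]);e=s["tool_pos"]-.12*x-[0,0,.0058]
m=np.r_[C+.038*np.array([np.cos(a),np.sin(a)]),.0677]; c=np.r_[C,.0677]; print(e,m)
for n,o in(("top",(205,115)),("scene",(283,190))): print(n,((proj(n,[e,m,c])-o+.5)*5-.5+([450,0] if n=="scene" else [0,0])).round(1).tolist())
E
```

```text
t 5.9 pos [ 0.4449 -0.0048  0.075 ] yaw -151.15 z [ 0.002 -0.001 -1.   ] F [ 1.07  0.09 -0.62] T [-0.107  0.011  0.034] w 0.061 g 117.9 q [-0.07  0.02  2.25 -0.    0.87 -2.14]
r 0.1746 ang 210.24393015015514
[0.55022029 0.05335322 0.06985474] [0.5625128  0.06459029 0.0677    ]
top [[313.8, 287.7], [289.8, 263.4], [250.0, 195.3]]
scene [[553.3, 161.2], [583.4, 166.7], [650.3, 186.5]]
```

View pics/i1.png

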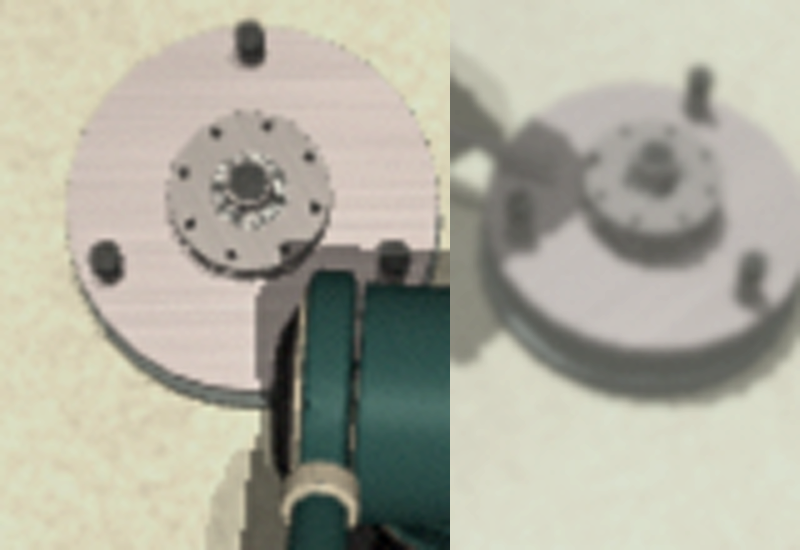

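The top view is blocked by the arm. In the scene view the bar end is faint in the shadow near (553,161). I'll settle first, then take a contrast-boosted enlargement.

Call:
{"fn": "play_rows", "kwargs": {
  "commands": [
    [[0, 0, 0, 0, 0, 0, 1], [0, 0, 0, 0, 0, 0, 1]]
  ]
}}

```text
time: 6.2
tool_pos: [0.4442, -0.0041, 0.0746]
tcp_rot: [-0.785, 3.041, -0.002]
wrist_force: [-0.5, 0.3, -0.8]
width: 0.06
grip_force: 117.9
```

```bash
python3 - <<'E'
from h import *
st(); rel(); rows([pol(.172,209.15,.0735)]); im=bot.read_camera("scene")
b=im[200:245,275:335]; b=cv2.normalize(b,None,0,255,cv2.NORM_MINMAX); b=(255*(b/255.)**.7).astype(np.uint8)
cv2.imwrite("pics/i2.png",cv2.resize(b,None,fx=13,fy=13,interpolation=cv2.INTER_CUBIC))
a=np.radians(209.15);s=bot.read_state();x=Ro.from_rotvec(s["tcp_rot"]).apply([1,0,0]);e=s["tool_pos"]-.12*x-[0,0,.0058]
m=np.r_[C+.038*np.array([np.cos(a),np.sin(a)]),.0677]; c=np.r_[C,.0677]; print(e,m)
print(((proj("scene",[e,e+.04*x,m,c])-(275,200)+.5)*13-.5).round(1).tolist())
E
```

```text
t 6.2 pos [ 0.4442 -0.0041  0.0746] yaw -151.06 z [ 0.002 -0.001 -1.   ] F [-0.49  0.31 -0.83] T [ 0.008  0.031 -0.01 ] w 0.06 g 117.9 q [-0.06  0.02  2.25 -0.    0.87 -2.14]
r 0.1748 ang 209.91607755561574
[-0.0046, 0.0039, 0.0018, -0.0006, 0.0003, -0.0012]
[0.54895259 0.05406429 0.06862997] [0.5625128  0.06459029 0.0677    ]
[[371.4, 288.1], [191.9, 234.3], [451.7, 304.3], [625.5, 355.8]]
```

View pics/i2.png

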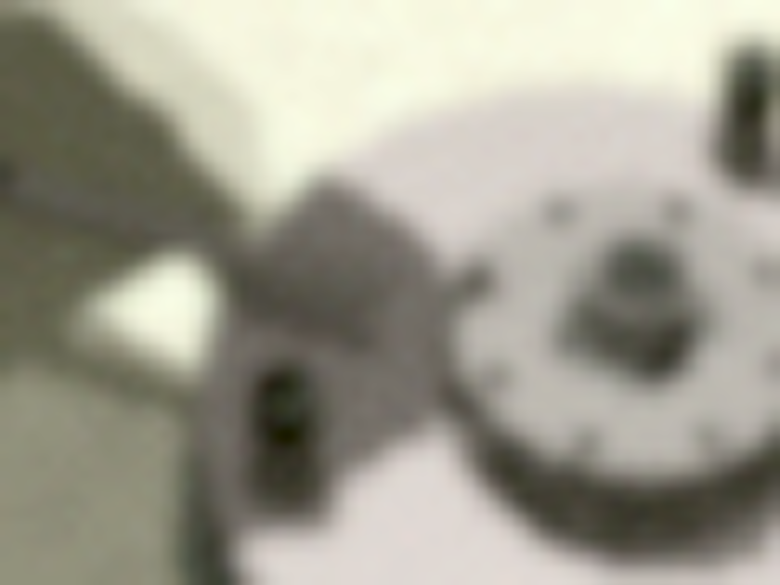

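The bar shows as a band from (30,190) to about (365,290), which matches the predicted (371,288). The hole's dot is at (475,280). I'll trim and insert gently.

Call:
{"fn": "play_rows", "kwargs": {
  "commands": [
    [[-0.0046, 0.0039, 0.0018, -0.0006, 0.0003, -0.0012, 1], [-0.0046, 0.0039, 0.0018, -0.0006, 0.0003, -0.0012, 1], [-0.015, 0.0039, 0.0018, -0.0006, 0.0003, -0.0012, 1], [-0.022, 0.0039, 0.0018, -0.0006, 0.0003, -0.0012, 1], [-0.028, 0.0039, 0.0018, -0.0006, 0.0003, -0.0012, 1], [-0.034, 0.0039, 0.0018, -0.0006, 0.0003, -0.0012, 1], [-0.038, 0.0039, 0.0018, -0.0006, 0.0003, -0.0012, 1], [-0.038, 0.0039, 0.0018, -0.0006, 0.0003, -0.0012, 1]]
  ]
}}

```text
time: 7.05
tool_pos: [0.4627, 0.0093, 0.0726]
tcp_rot: [0.791, -3.039, -0.001]
wrist_force: [-0.4, -1.1, -0.7]
width: 0.065
grip_force: 118.4
```

```bash
python3 - <<'E'
from h import *
st(); rel(); rows([pol(.1405,209.15,.0735)])
E
```

```text
t 7.05 pos [0.4627 0.0093 0.0726] yaw -150.81 z [-0.002  0.    -1.   ] F [-0.36 -1.11 -0.72] T [0.037 0.041 0.115] w 0.065 g 118.4 q [-0.03  0.06  2.21  0.    0.87 -2.11]
r 0.1521 ang 209.00714234686754
[-0.0193, -0.0006, -0.0015, 0.0003, -0.0004, 0.0002]
```

Call:
{"fn": "play_rows", "kwargs": {
  "commands": [
    [[-0.007, 0, 0, 0, 0, 0, 1], [-0.013, 0, 0, 0, 0, 0, 1], [-0.018, 0, 0, 0, 0, 0, 1], [-0.019, 0, 0, 0, 0, 0, 1], [-0.019, 0, 0, 0, 0, 0, 1]]
  ]
}}

```text
time: 7.55
tool_pos: [0.4724, 0.0148, 0.0726]
tcp_rot: [0.791, -3.039, -0.001]
wrist_force: [0.5, -0.1, -1.3]
width: 0.06
grip_force: 118.4
```

```bash
python3 - <<'E'
from h import *
st(); rel()
E
```

```text
t 7.55 pos [0.4724 0.0148 0.0726] yaw -150.82 z [-0.002  0.    -1.   ] F [ 0.49 -0.14 -1.35] T [-0.039 -0.061 -0.046] w 0.06 g 118.4 q [-0.02  0.08  2.19  0.    0.87 -2.1 ]
r 0.141 ang 208.96753730725916
```

```bash
cat >> h.py <<'E'
def swing(a0,a1,z0,n,r=.141,n2=0):
    rows([pol(r,a,z0-.002*np.radians(a0-a)) for a in np.linspace(a0,a1,n+1)[1:]])
E
python3 - <<'E'
from h import *
swing(209,181,.0726,8)
E
```

```text
[-0.0005, 0.0142, 0.0001, 0.0003, -0.0005, 0.0205]
[-0.0018, 0.0285, 0.0004, 0.0003, -0.0005, 0.0399]
[-0.004, 0.0427, 0.0006, 0.0003, -0.0005, 0.0593]
[-0.0071, 0.0567, 0.0008, 0.0003, -0.0005, 0.0788]
[-0.0111, 0.0705, 0.001, 0.0003, -0.0005, 0.0982]
[-0.0158, 0.084, 0.0012, 0.0002, -0.0005, 0.1177]
[-0.0214, 0.0973, 0.0014, 0.0002, -0.0005, 0.1371]
[-0.0278, 0.1101, 0.0016, 0.0002, -0.0005, 0.1566]
```

Call:
{"fn": "play_rows", "kwargs": {
  "commands": [
    [[-0.0005, 0.0142, 0.0001, 0, 0, 0.02, 1], [-0.0018, 0.0285, 0.0004, 0, 0, 0.04, 1], [-0.004, 0.0427, 0.0006, 0, 0, 0.0593, 1], [-0.0071, 0.0567, 0.0008, 0, 0, 0.0788, 1], [-0.0111, 0.0705, 0.001, 0, 0, 0.0982, 1], [-0.0158, 0.084, 0.0012, 0, 0, 0.1177, 1], [-0.0214, 0.0973, 0.0014, 0, 0, 0.1371, 1], [-0.0278, 0.1101, 0.0016, 0, 0, 0.1566, 1]]
  ]
}}

```text
time: 8.35
tool_pos: [0.4546, 0.0795, 0.0717]
tcp_rot: [0.021, -3.14, 0.003]
wrist_force: [0.7, -6.4, -1.1]
width: 0.062
grip_force: 119.9
```

```bash
python3 - <<'E'
from h import *
st();rel()
swing(181,155,.0716,8)
E
```

```text
t 8.35 pos [0.4546 0.0795 0.0717] yaw -179.23 z [-0.001 -0.002 -1.   ] F [ 0.73 -6.41 -1.07] T [-1.052 -0.149 -0.657] w 0.062 g 119.9 q [ 0.12  0.06  2.22 -0.    0.87 -1.46]
r 0.1411 ang 181.48054276399262
[-0.0005, 0.0153, 0.0003, -0.0006, -0.0005, 0.0168]
[-0.0016, 0.0286, 0.0005, -0.0006, -0.0005, 0.0348]
[-0.0034, 0.0418, 0.0006, -0.0006, -0.0004, 0.0529]
[-0.006, 0.0549, 0.0008, -0.0006, -0.0004, 0.0709]
[-0.0093, 0.0678, 0.0009, -0.0007, -0.0004, 0.089]
[-0.0134, 0.0805, 0.0011, -0.0007, -0.0004, 0.107]
[-0.0181, 0.0929, 0.0013, -0.0007, -0.0004, 0.1251]
[-0.0236, 0.1051, 0.0014, -0.0007, -0.0003, 0.1432]
```

Call:
{"fn": "play_rows", "kwargs": {
  "commands": [
    [[-0.0005, 0.0153, 0.0003, 0, 0, 0.0168, 1], [-0.0016, 0.0286, 0.0005, 0, 0, 0.0348, 1], [-0.0034, 0.0418, 0.0006, 0, 0, 0.0529, 1], [-0.006, 0.0549, 0.0008, 0, 0, 0.0709, 1], [-0.0093, 0.0678, 0.0009, 0, 0, 0.089, 1], [-0.0134, 0.0805, 0.0011, 0, 0, 0.107, 1], [-0.0181, 0.0929, 0.0013, 0, 0, 0.1251, 1], [-0.0236, 0.1051, 0.0014, 0, 0, 0.1432, 1]]
  ]
}}

```text
time: 9.15
tool_pos: [0.4674, 0.1423, 0.0705]
tcp_rot: [-0.679, -3.065, 0.005]
wrist_force: [1.1, -8.3, -1.3]
width: 0.06
grip_force: 121.0
```

```bash
cat >> h.py <<'E'
def tq():
    s=bot.read_state(); v=s["tool_pos"][:2]-C; F=s["wrist_force"]; print("collar torque",round(v[0]*F[1]-v[1]*F[0]+s["torque"][2],3))
E
python3 - <<'E'
from h import *
st();rel();tq()
swing(155,129,.0707,8)
E
```

```text
t 9.15 pos [0.4674 0.1423 0.0705] yaw 155.01 z [-0.003 -0.003 -1.   ] F [ 1.07 -8.28 -1.26] T [-1.317 -0.194 -0.669] w 0.06 g 121.0 q [ 0.25  0.11  2.16 -0.    0.87 -0.89]
r 0.1413 ang 155.22703828104824
collar torque 0.329
[-0.0009, 0.0143, -0.0002, -0.0011, -0.0004, 0.0181]
[-0.002, 0.0275, -0.0, -0.0011, -0.0004, 0.0362]
[-0.0039, 0.0407, 0.0001, -0.0011, -0.0003, 0.0542]
[-0.0065, 0.0538, 0.0003, -0.0011, -0.0003, 0.0723]
[-0.0099, 0.0667, 0.0004, -0.0011, -0.0003, 0.0903]
[-0.014, 0.0794, 0.0006, -0.0012, -0.0002, 0.1084]
[-0.0188, 0.0918, 0.0007, -0.0012, -0.0002, 0.1264]
[-0.0243, 0.104, 0.0008, -0.0012, -0.0002, 0.1445]
```

Call:
{"fn": "play_rows", "kwargs": {
  "commands": [
    [[-0.0009, 0.0143, 0, 0, 0, 0.0181, 1], [-0.002, 0.0275, 0.0001, 0, 0, 0.0362, 1], [-0.0039, 0.0407, 0.0002, 0, 0, 0.0542, 1], [-0.0065, 0.0538, 0.0004, 0, 0, 0.0723, 1], [-0.0099, 0.0667, 0.0006, 0, 0, 0.0903, 1], [-0.014, 0.0794, 0.0008, 0, 0, 0.1084, 1], [-0.0188, 0.0918, 0.0009, 0, 0, 0.1264, 1], [-0.0243, 0.104, 0.001, 0, 0, 0.1445, 1]]
  ]
}}

```text
time: 9.95
tool_pos: [0.5056, 0.192, 0.0691]
tcp_rot: [-1.351, -2.832, 0.009]
wrist_force: [-1.9, -9.7, -0.4]
width: 0.062
grip_force: 120.7
```

```bash
python3 - <<'E'
from h import *
st();rel();tq()
rows([pol(.141,130.5,.0698),pol(.16,130.5,.0698),pol(.18,130.5,.0698)])
E
```

```text
t 9.95 pos [0.5056 0.192  0.0691] yaw 129.0 z [-0.006 -0.004 -1.   ] F [-1.86 -9.7  -0.37] T [-1.365  0.156 -0.622] w 0.062 g 120.7 q [ 0.32  0.21  2.05 -0.    0.89 -0.36]
r 0.1413 ang 129.58489455550247
collar torque 0.454
[-0.0006, -0.0038, -0.0011, -0.0022, -0.0002, -0.0083]
[0.031, -0.0046, -0.0011, -0.0022, -0.0002, -0.0083]
[0.0644, -0.0055, -0.0011, -0.0022, -0.0002, -0.0083]
```

Call:
{"fn": "play_rows", "kwargs": {
  "commands": [
    [[0, -0.004, -0.0006, 0, 0, -0.004, 1], [0, -0.004, -0.001, -0.002, 0, -0.008, 1], [0.015, -0.0042, -0.001, -0.002, 0, -0.008, 1], [0.031, -0.0046, -0.001, -0.002, 0, -0.008, 1], [0.048, -0.005, -0.001, -0.002, 0, -0.008, 1], [0.0644, -0.0055, -0.001, -0.002, 0, -0.008, 1], [0.0644, -0.0055, -0.001, -0.002, 0, -0.008, 1], [0.0644, -0.0055, -0.001, -0.002, 0, -0.008, 1]]
  ]
}}

```text
time: 10.75
tool_pos: [0.4802, 0.2228, 0.071]
tcp_rot: [1.309, 2.854, 0.009]
wrist_force: [0.1, -0.3, -0.1]
width: 0.063
grip_force: 118.5
```

```bash
python3 - <<'E'
from h import *
st();rel();tq()
im=bot.read_camera("top");a=crop("top",205,115,90,110,5,im); im=bot.read_camera("scene"); b=crop("scene",270,190,80,110,5,im)
cv2.imwrite("pics/w1.png",cv2.convertScaleAbs(np.hstack([a,b]),alpha=1.6))
E
```

```text
t 10.75 pos [0.4802 0.2228 0.071 ] yaw 130.72 z [ 0.004  0.004 -1.   ] F [ 0.09 -0.31 -0.07] T [-0.002  0.022  0.041] w 0.063 g 118.5 q [ 0.39  0.18  2.08  0.    0.87 -0.33]
r 0.1813 ang 129.59481612209186
collar torque 0.064
```

View pics/w1.png

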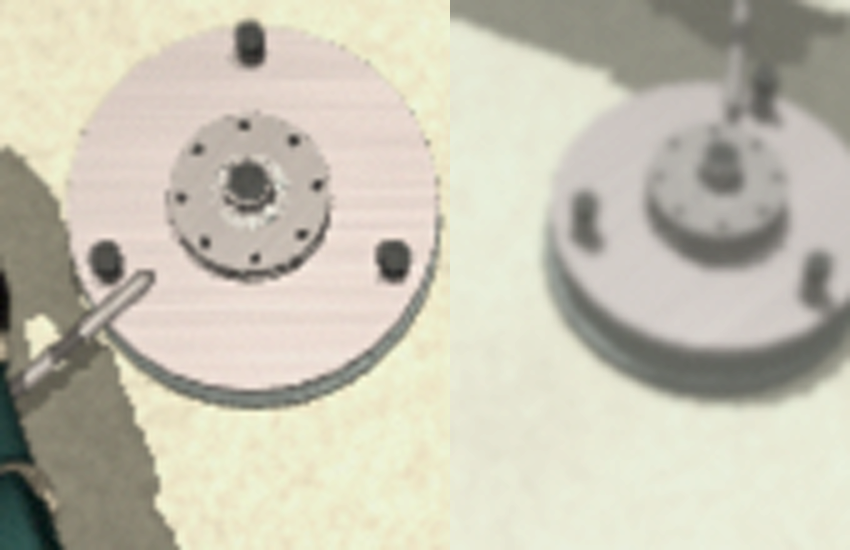

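The bar is out: its tip is at (152,276) with the axis back to (25,388), and the dots ring the collar centre at about (249,192). Now I'll compute the hole phase and the bar's tip offset.

```bash
python3 - <<'E'
from h import *
N=lambda u,v:((u+.5)/5-.5+205,(v+.5)/5-.5+115)
d=[(244,125),(293,141),(317,185),(302,234),(255,258),(205,243),(181,198),(197,149)]
W=np.array([ray("top",N(*p),.0785) for p in d]);c=W.mean(0)[:2];v=W[:,:2]-c;a=np.degrees(np.arctan2(v[:,1],v[:,0]))
print("c",c,(a%360).round(1),np.degrees(np.angle(np.exp(8j*np.radians(a)).mean()))/8)
s=bot.read_state();x=Ro.from_rotvec(s["tcp_rot"]).apply([1,0,0]);e=s["tool_pos"]-.12*x-[0,0,.0058]
t=ray("top",N(152,276),.0652);b=ray("top",N(25,388),.0652);dd=(b-t)[:2]
print("tip seen",t,"pred",e,"bar ang",np.degrees(np.arctan2(dd[1],dd[0])),"tip r",np.hypot(*(t[:2]-c)))
E
```

```text
c [0.59504076 0.08301968] [  4.  319.2 274.7 229.7 184.4 139.4  94.7  49.5] 4.453500783272881
tip seen [0.55793174 0.12986706 0.0652    ] pred [0.55859084 0.13140939 0.06509028] bar ang 131.270190739234 tip r 0.05976417013451259
```

```bash
sed -i 's/^C=.*/C=np.array([.5957,.0845])/' h.py; python3 - <<'E'
from h import *
rel();rows([pol(.178,a,.0711,a-.5) for a in (138,146,154,162,170,178,184.4)])
E
```

```text
r 0.1798 ang 129.89529374119982
[-0.0054, -0.0419, -0.0004, 0.0018, -0.0002, -0.038]
[-0.0135, -0.0825, -0.0007, 0.0018, -0.0, -0.0824]
[-0.0272, -0.1215, -0.0009, 0.0018, 0.0001, -0.1269]
[-0.0462, -0.1583, -0.0011, 0.0018, 0.0002, -0.1713]
[-0.0701, -0.1921, -0.0013, 0.0018, 0.0003, -0.2157]
[-0.0985, -0.2222, -0.0015, 0.0018, 0.0005, -0.2602]
[-0.1241, -0.2432, -0.0017, 0.0018, 0.0006, -0.2957]
```

Call:
{"fn": "play_rows", "kwargs": {
  "commands": [
    [[-0.0054, -0.0419, -0.0004, 0.0018, 0, -0.038, 1], [-0.0135, -0.0825, -0.0007, 0.0018, 0, -0.0824, 1], [-0.0272, -0.1215, -0.0009, 0.0018, 0, -0.1269, 1], [-0.0462, -0.1583, -0.0011, 0.0018, 0, -0.1713, 1], [-0.0701, -0.1921, -0.0013, 0.0018, 0, -0.2157, 1], [-0.0985, -0.2222, -0.0015, 0.0018, 0, -0.2602, 1], [-0.1241, -0.2432, -0.0017, 0.0018, 0, -0.2957, 1], [-0.1241, -0.2432, -0.0017, 0.0018, 0, -0.2957, 1]]
  ]
}}

```text
time: 11.65
tool_pos: [0.418, 0.0689, 0.0712]
tcp_rot: [-0.103, 3.139, -0.002]
wrist_force: [0.7, -0.3, -0.5]
width: 0.063
grip_force: 118.3
```

Call:
{"fn": "play_rows", "kwargs": {
  "commands": [
    [[0, 0, 0, 0, 0, 0, 1], [0, 0, 0, 0, 0, 0, 1], [0, 0, 0, 0, 0, 0, 1]]
  ]
}}

```text
time: 11.95
tool_pos: [0.4181, 0.0714, 0.0711]
tcp_rot: [-0.106, 3.139, -0.001]
wrist_force: [-0.4, 0.6, -1.8]
width: 0.061
grip_force: 118.3
```

```bash
python3 - <<'E'
from h import *
st();rel();rows([pol(r,184.4,.0711,183.9) for r in (.168,.162,.157,.152,.148,.144,.141)])
E
```

```text
t 11.95 pos [0.4181 0.0714 0.0711] yaw -176.14 z [ 0.001 -0.001 -1.   ] F [-0.38  0.57 -1.84] T [ 0.006 -0.016 -0.001] w 0.061 g 118.3 q [ 0.11 -0.01  2.29 -0.    0.86 -1.53]
r 0.1781 ang 184.22904372725264
[-0.0169, -0.0007, -0.0001, -0.0002, 0.0004, -0.0002]
[-0.0269, -0.0006, -0.0, -0.0002, 0.0004, -0.0002]
[-0.0352, -0.0006, -0.0, -0.0002, 0.0004, -0.0002]
[-0.0435, -0.0005, -0.0, -0.0002, 0.0004, -0.0002]
[-0.0502, -0.0004, -0.0, -0.0002, 0.0004, -0.0002]
[-0.0569, -0.0004, -0.0, -0.0002, 0.0004, -0.0002]
[-0.0619, -0.0003, -0.0, -0.0002, 0.0004, -0.0002]
```

Call:
{"fn": "play_rows", "kwargs": {
  "commands": [
    [[-0.017, -0.0006, 0, 0, 0, 0, 1], [-0.027, -0.0006, 0, 0, 0, 0, 1], [-0.035, -0.0006, 0, 0, 0, 0, 1], [-0.042, -0.0005, 0, 0, 0, 0, 1], [-0.042, -0.0005, 0, 0, 0, 0, 1]]
  ]
}}

```text
time: 12.45
tool_pos: [0.4439, 0.0722, 0.0711]
tcp_rot: [-0.106, 3.138, -0.001]
wrist_force: [0.2, 0.5, -1.5]
width: 0.063
grip_force: 118.3
```

```bash
python3 - <<'E'
from h import *
st();rel();rows([pol(r,184.4,.0711,183.9) for r in (.146,.1405)])
E
```

```text
t 12.45 pos [0.4439 0.0722 0.0711] yaw -176.14 z [ 0.001 -0.001 -1.   ] F [ 0.23  0.51 -1.46] T [ 0.019  0.044 -0.009] w 0.063 g 118.3 q [ 0.11  0.04  2.24 -0.    0.86 -1.53]
r 0.1523 ang 184.61837829908507
[-0.0106, 0.0011, -0.0, -0.0003, 0.0004, -0.0002]
[-0.0197, 0.0012, -0.0, -0.0003, 0.0004, -0.0002]
```

Inserted freely. I'll finish the insertion.

Call:
{"fn": "play_rows", "kwargs": {
  "commands": [
    [[-0.008, 0.0005, 0, 0, 0, 0, 1], [-0.014, 0.0008, 0, 0, 0, 0, 1], [-0.0197, 0.001, 0, 0, 0, 0, 1], [-0.0197, 0.001, 0, 0, 0, 0, 1], [-0.0197, 0.001, 0, 0, 0, 0, 1]]
  ]
}}

```text
time: 12.95
tool_pos: [0.4548, 0.0735, 0.071]
tcp_rot: [-0.106, 3.139, -0.001]
wrist_force: [0.1, 1.0, -0.9]
width: 0.057
grip_force: 118.3
```

```bash
cat >> h.py <<'E'
def sw2(a0,a1,z0,n,r=.1405,lead=1.3):
    rows([pol(r,a,z0-.002*np.radians(a0-a),a-lead) for a in np.linspace(a0,a1,n+1)[1:]])
E
python3 - <<'E'
from h import *
st();rel();tq();sw2(184.4,160.4,.0711,8,lead=1.5)
E
```

```text
t 12.95 pos [0.4548 0.0735 0.071 ] yaw -176.13 z [ 0.001 -0.001 -1.   ] F [ 0.09  1.03 -0.92] T [ 0.013 -0.006  0.019] w 0.057 g 118.3 q [ 0.11  0.06  2.22 -0.    0.86 -1.53]
r 0.1413 ang 184.46241144233463
collar torque -0.125
[-0.0016, 0.0125, 0.0, -0.0003, 0.0003, 0.022]
[-0.0025, 0.0248, 0.0002, -0.0003, 0.0003, 0.0387]
[-0.0039, 0.0369, 0.0003, -0.0002, 0.0003, 0.0554]
[-0.0061, 0.049, 0.0005, -0.0002, 0.0003, 0.072]
[-0.0088, 0.0609, 0.0007, -0.0002, 0.0003, 0.0887]
[-0.0122, 0.0727, 0.0008, -0.0002, 0.0003, 0.1054]
[-0.0162, 0.0843, 0.001, -0.0002, 0.0003, 0.122]
[-0.0208, 0.0957, 0.0012, -0.0002, 0.0003, 0.1387]
```

Call:
{"fn": "play_rows", "kwargs": {
  "commands": [
    [[-0.0016, 0.0125, 0, 0, 0, 0.022, 1], [-0.0025, 0.0248, 0.0002, 0, 0, 0.0387, 1], [-0.0039, 0.0369, 0.0003, 0, 0, 0.0554, 1], [-0.0061, 0.049, 0.0005, 0, 0, 0.072, 1], [-0.0088, 0.0609, 0.0007, 0, 0, 0.0887, 1], [-0.0122, 0.0727, 0.0008, 0, 0, 0.1054, 1], [-0.0162, 0.0843, 0.001, 0, 0, 0.122, 1], [-0.0208, 0.0957, 0.0012, 0, 0, 0.1387, 1]]
  ]
}}

```text
time: 13.75
tool_pos: [0.4632, 0.1306, 0.0701]
tcp_rot: [0.579, 3.087, -0.004]
wrist_force: [1.0, -7.5, -1.3]
width: 0.056
grip_force: 119.3
```

```bash
python3 - <<'E'
from h import *
st();rel();tq();sw2(160.4,138,.0703,8,lead=1.5)
E
```

```text
t 13.75 pos [0.4632 0.1306 0.0701] yaw 158.74 z [ 0.001 -0.003 -1.   ] F [ 1.03 -7.54 -1.31] T [-0.989 -0.128 -0.463] w 0.056 g 119.3 q [ 0.22  0.1   2.18 -0.    0.86 -0.97]
r 0.1403 ang 160.83718746535018
collar torque 0.489
[0.0004, 0.0132, -0.0002, -0.0008, 0.0005, 0.0146]
[-0.0001, 0.0246, -0.0001, -0.0008, 0.0005, 0.0302]
[-0.0012, 0.036, 0.0001, -0.0007, 0.0005, 0.0458]
[-0.0028, 0.0474, 0.0002, -0.0007, 0.0006, 0.0613]
[-0.005, 0.0586, 0.0003, -0.0007, 0.0006, 0.0769]
[-0.0077, 0.0697, 0.0005, -0.0007, 0.0006, 0.0924]
[-0.0109, 0.0807, 0.0006, -0.0007, 0.0006, 0.108]
[-0.0147, 0.0915, 0.0008, -0.0007, 0.0006, 0.1235]
```

Call:
{"fn": "play_rows", "kwargs": {
  "commands": [
    [[0.0004, 0.0132, 0, 0, 0, 0.0146, 1], [-0.0001, 0.0246, 0, 0, 0, 0.0302, 1], [-0.0012, 0.036, 0.0001, 0, 0, 0.0458, 1], [-0.0028, 0.0474, 0.0002, 0, 0, 0.0613, 1], [-0.005, 0.0586, 0.0004, 0, 0, 0.077, 1]]
  ]
}}

```text
time: 14.25
tool_pos: [0.4788, 0.1617, 0.0697]
tcp_rot: [0.947, 2.994, -0.005]
wrist_force: [2.7, -9.1, -1.0]
width: 0.058
grip_force: 119.7
```

```bash
python3 - <<'E'
from h import *
st();rel();tq();sw2(146.4,132.4,.0698,8,lead=1.5)
E
```

```text
t 14.25 pos [0.4788 0.1617 0.0697] yaw 144.89 z [ 0.001 -0.004 -1.   ] F [ 2.71 -9.06 -1.02] T [-1.273 -0.302 -0.58 ] w 0.058 g 119.7 q [ 0.28  0.14  2.13 -0.    0.87 -0.68]
r 0.1401 ang 146.56362681989515
collar torque 0.27
[0.0008, 0.0078, -0.0, -0.0009, 0.0008, 0.0097]
[0.0007, 0.015, 0.0001, -0.0008, 0.0009, 0.0194]
[0.0003, 0.0221, 0.0002, -0.0008, 0.0009, 0.0291]
[-0.0003, 0.0292, 0.0002, -0.0008, 0.0009, 0.0388]
[-0.0011, 0.0363, 0.0003, -0.0008, 0.0009, 0.0485]
[-0.0021, 0.0434, 0.0004, -0.0008, 0.0009, 0.0583]
[-0.0033, 0.0505, 0.0005, -0.0008, 0.0009, 0.068]
[-0.0047, 0.0575, 0.0006, -0.0008, 0.0009, 0.0777]
```

Call:
{"fn": "play_rows", "kwargs": {
  "commands": [
    [[0.0008, 0.0078, 0, 0, 0, 0.0097, 1], [0.0007, 0.015, 0.0001, 0, 0, 0.0194, 1], [0.0003, 0.0221, 0.0002, 0, 0, 0.0291, 1], [-0.0003, 0.0292, 0.0002, 0, 0, 0.0388, 1], [-0.0011, 0.0363, 0.0003, 0, 0, 0.0485, 1], [-0.0021, 0.0434, 0.0004, 0, 0, 0.0583, 1]]
  ]
}}

```text
time: 14.85
tool_pos: [0.4939, 0.1819, 0.0691]
tcp_rot: [1.217, 2.896, -0.007]
wrist_force: [0.6, -8.3, 0.1]
width: 0.061
grip_force: 120.0
```

```bash
python3 - <<'E'
from h import *
st();rel();tq();rows([pol(.1405,138,.0695,138),pol(.16,138.5,.0695,138.3),pol(.18,138.5,.0695,138.3)])
E
```

```text
t 14.85 pos [0.4939 0.1819 0.0691] yaw 134.43 z [-0.001 -0.004 -1.   ] F [ 0.57 -8.32  0.14] T [-1.33  -0.063 -0.512] w 0.061 g 120.0 q [ 0.31  0.18  2.08 -0.    0.88 -0.46]
r 0.1409 ang 136.28905541294924
collar torque 0.279
[-0.001, -0.007, -0.0007, -0.0013, 0.0006, -0.0199]
[0.0313, -0.0113, -0.0007, -0.0013, 0.0006, -0.0215]
[0.0645, -0.0137, -0.0008, -0.0013, 0.0006, -0.0215]
```

Call:
{"fn": "play_rows", "kwargs": {
  "commands": [
    [[0, -0.004, -0.0004, 0, 0, -0.01, 1], [-0.001, -0.008, -0.0007, -0.001, 0, -0.02, 1], [0.015, -0.0095, -0.0007, -0.001, 0, -0.021, 1], [0.031, -0.0113, -0.0007, -0.001, 0, -0.0215, 1], [0.048, -0.0125, -0.0007, -0.001, 0, -0.0215, 1], [0.0645, -0.0137, -0.0008, -0.001, 0, -0.0215, 1], [0.0645, -0.0137, -0.0008, -0.001, 0, -0.0215, 1], [0.0645, -0.0137, -0.0008, -0.001, 0, -0.0215, 1]]
  ]
}}

```text
time: 15.65
tool_pos: [0.4618, 0.2063, 0.0704]
tcp_rot: [1.112, 2.935, 0.005]
wrist_force: [-0.2, -1.0, -0.8]
width: 0.058
grip_force: 118.5
```

```bash
python3 - <<'E'
from h import *
st();rel();tq()
im=bot.read_camera("top");a=crop("top",205,115,90,110,5,im)
cv2.imwrite("pics/w2.png",cv2.convertScaleAbs(a,alpha=1.6))
E
```

```text
t 15.65 pos [0.4618 0.2063 0.0704] yaw 138.49 z [ 0.004  0.002 -1.   ] F [-0.19 -1.   -0.83] T [ 0.048  0.016 -0.028] w 0.058 g 118.5 q [ 0.37  0.14  2.13  0.    0.87 -0.48]
r 0.181 ang 137.69795804584575
collar torque 0.129
```

View pics/w2.png

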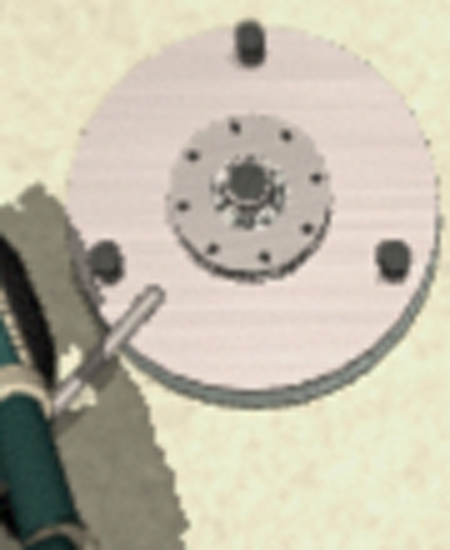

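The bar is out again, with its tip at (160,289). The dots are at (213,248), (182,206) and so on, which puts one hole near 148°. Measuring next.

```bash
python3 - <<'E'
from h import *
N=lambda u,v:((u+.5)/5-.5+205,(v+.5)/5-.5+115)
d=[(236,127),(287,135),(317,178),(307,229),(265,258),(213,248),(182,206),(193,156)]
W=np.array([ray("top",N(*p),.0775) for p in d]);c=W.mean(0)[:2];v=W[:,:2]-c;a=np.degrees(np.arctan2(v[:,1],v[:,0]))
ph=np.degrees(np.angle(np.exp(8j*np.radians(a)).mean()))/8
print("c",c,(a%360).round(1),ph)
s=bot.read_state();x=Ro.from_rotvec(s["tcp_rot"]).apply([1,0,0]);e=s["tool_pos"]-.12*x-[0,0,.0058]
t=ray("top",N(160,289),.064);b=ray("top",N(60,400),.064);dd=(b-t)[:2]
print("tip",t,"pred",e,"ang",np.degrees(np.arctan2(dd[1],dd[0])),"rot so far",np.radians(209.15-(180+ph-45)) )
h=180+ph+(0 if ph>0 else 0); print(h)
for k in range(8):
    if 160<(ph+45*k)%360<215: h=(ph+45*k)%360; print("hole",h)
z=.0677-.002*np.radians(209.15-(h-45))+.0058; print("z",z)
rows([pol(.178,q,.0703,q-.5) for q in np.linspace(137.7,min(h,195),8)[1:]])
E
```

```text
c [0.59502984 0.08270971] [ 11.4 327.1 281.2 235.6 192.1 146.6 101.1  56.4] 11.428605390356013
tip [0.55184841 0.1261867  0.064     ] pred [0.5518554  0.12658177 0.06487718] ang 137.90983282012198 rot so far 1.0946948473809113
191.428605390356
hole 191.428605390356
z 0.07131061030523818
[-0.0067, -0.0397, 0.0001, 0.0012, 0.0007, -0.0356]
[-0.0141, -0.0788, -0.0, 0.0011, 0.0007, -0.0783]
[-0.0266, -0.1164, -0.0001, 0.0011, 0.0008, -0.1209]
[-0.0441, -0.1521, -0.0002, 0.001, 0.0009, -0.1635]
[-0.0662, -0.1851, -0.0003, 0.001, 0.001, -0.2062]
[-0.0925, -0.2149, -0.0004, 0.0009, 0.001, -0.2488]
[-0.1225, -0.2409, -0.0004, 0.0009, 0.0011, -0.2915]
```

```bash
sed -i 's/^C=.*/C=np.array([.5952,.0834])/' h.py; python3 - <<'E'
from h import *
rows([pol(.178,q,.0698,q+.6) for q in np.linspace(138,191.4,8)[1:]])
E
```

```text
[-0.0074, -0.043, 0.0009, 0.0012, 0.0007, -0.0431]
[-0.015, -0.0817, 0.0008, 0.0011, 0.0007, -0.0855]
[-0.0276, -0.1191, 0.0007, 0.0011, 0.0008, -0.1279]
[-0.045, -0.1545, 0.0006, 0.001, 0.0009, -0.1703]
[-0.067, -0.1873, 0.0005, 0.001, 0.001, -0.2126]
[-0.0931, -0.2169, 0.0004, 0.0009, 0.001, -0.255]
[-0.123, -0.2427, 0.0004, 0.0009, 0.0011, -0.2974]
```

Call:
{"fn": "play_rows", "kwargs": {
  "commands": [
    [[-0.0074, -0.043, 0.0009, 0.001, 0, -0.0431, 1], [-0.015, -0.0817, 0.0008, 0.001, 0, -0.0855, 1], [-0.0276, -0.1191, 0.0007, 0.001, 0, -0.1279, 1], [-0.045, -0.1545, 0.0006, 0.001, 0, -0.1703, 1], [-0.067, -0.1873, 0.0005, 0.001, 0.001, -0.2126, 1], [-0.0931, -0.2169, 0.0004, 0.001, 0.001, -0.255, 1], [-0.123, -0.2427, 0.0004, 0.001, 0.001, -0.2974, 1], [-0.123, -0.2427, 0.0004, 0.001, 0.001, -0.2974, 1]]
  ]
}}

```text
time: 16.5
tool_pos: [0.421, 0.0459, 0.0699]
tcp_rot: [-0.325, 3.124, -0.002]
wrist_force: [-0.3, 0.6, -1.2]
width: 0.06
grip_force: 118.3
```

Call:
{"fn": "play_rows", "kwargs": {
  "commands": [
    [[0, 0, 0, 0, 0, 0, 1], [0, 0, 0, 0, 0, 0, 1], [0, 0, 0, 0, 0, 0, 1]]
  ]
}}

```text
time: 16.8
tool_pos: [0.4203, 0.0485, 0.0696]
tcp_rot: [0.327, -3.124, 0.001]
wrist_force: [-0.1, -0.0, -1.6]
width: 0.067
grip_force: 118.3
```

```bash
python3 - <<'E'
from h import *
st();rel();rows([pol(r,191.4,.0698,192) for r in (.168,.152,.141)])
E
```

```text
t 16.8 pos [0.4203 0.0485 0.0696] yaw -168.06 z [-0.001 -0.    -1.   ] F [-0.12 -0.05 -1.57] T [ 0.001  0.016 -0.023] w 0.067 g 118.3 q [ 0.06 -0.01  2.29 -0.    0.86 -1.72]
r 0.1783 ang 191.27329094240187
[-0.0172, -0.0008, -0.0004, -0.0001, -0.0002, -0.0003]
[-0.0438, -0.0011, -0.0004, -0.0001, -0.0002, -0.0003]
[-0.0622, -0.0012, -0.0004, -0.0001, -0.0002, -0.0003]
```

Call:
{"fn": "play_rows", "kwargs": {
  "commands": [
    [[-0.017, -0.0008, -0.0003, 0, 0, 0, 1], [-0.027, -0.001, -0.0003, 0, 0, 0, 1], [-0.035, -0.001, -0.0003, 0, 0, 0, 1], [-0.042, -0.001, -0.0003, 0, 0, 0, 1], [-0.042, -0.001, -0.0003, 0, 0, 0, 1]]
  ]
}}

```text
time: 17.3
tool_pos: [0.446, 0.0527, 0.0698]
tcp_rot: [-0.327, 3.125, -0.001]
wrist_force: [-0.2, -1.5, -0.6]
width: 0.061
grip_force: 118.4
```

```bash
python3 - <<'E'
from h import *
st();rel();rows([pol(r,191.4,.0698,192) for r in (.146,.1405)])
E
```

```text
t 17.3 pos [0.446  0.0527 0.0698] yaw -168.05 z [ 0.    -0.001 -1.   ] F [-0.17 -1.49 -0.6 ] T [-0.087 -0.058 -0.062] w 0.061 g 118.4 q [ 0.06  0.04  2.24 -0.    0.86 -1.72]
r 0.1523 ang 191.64351891145085
[-0.0105, 0.001, 0.0001, -0.0002, -0.0, -0.0003]
[-0.0197, 0.0009, 0.0001, -0.0002, -0.0, -0.0003]
```

Call:
{"fn": "play_rows", "kwargs": {
  "commands": [
    [[-0.008, 0, 0, 0, 0, 0, 1], [-0.014, 0, 0, 0, 0, 0, 1], [-0.0197, 0, 0, 0, 0, 0, 1], [-0.0197, 0, 0, 0, 0, 0, 1]]
  ]
}}

```text
time: 17.7
tool_pos: [0.4573, 0.055, 0.0699]
tcp_rot: [-0.327, 3.124, -0.001]
wrist_force: [0.5, -1.4, -0.6]
width: 0.061
grip_force: 118.5
```

```bash
python3 - <<'E'
from h import *
st();rel();tq();sw2(191.4,177.4,.0698,7,lead=.7)
E
```

```text
t 17.7 pos [0.4573 0.055  0.0699] yaw -168.06 z [ 0.    -0.001 -1.   ] F [ 0.54 -1.36 -0.63] T [-0.104 -0.067 -0.067] w 0.061 g 118.5 q [ 0.07  0.06  2.22 -0.    0.86 -1.71]
r 0.1408 ang 191.6258692066942
collar torque 0.137
[-0.0007, 0.0091, 0.0002, -0.0002, 0.0, 0.018]
[-0.0012, 0.0172, 0.0003, -0.0002, 0.0, 0.0291]
[-0.002, 0.0254, 0.0004, -0.0002, 0.0, 0.0402]
[-0.003, 0.0335, 0.0005, -0.0002, 0.0, 0.0513]
[-0.0044, 0.0415, 0.0007, -0.0002, 0.0, 0.0625]
[-0.006, 0.0496, 0.0008, -0.0002, 0.0, 0.0736]
[-0.0079, 0.0575, 0.0009, -0.0002, 0.0, 0.0847]
```

Call:
{"fn": "play_rows", "kwargs": {
  "commands": [
    [[-0.0007, 0.0091, 0, 0, 0, 0.018, 1], [-0.0012, 0.0172, 0.0001, 0, 0, 0.0291, 1], [-0.002, 0.0254, 0.0002, 0, 0, 0.0402, 1], [-0.003, 0.0335, 0.0003, 0, 0, 0.0513, 1], [-0.0044, 0.0415, 0.0004, 0, 0, 0.0625, 1], [-0.006, 0.0496, 0.0005, 0, 0, 0.0736, 1], [-0.0079, 0.0575, 0.0006, 0, 0, 0.0847, 1]]
  ]
}}

```text
time: 18.4
tool_pos: [0.4543, 0.0888, 0.0694]
tcp_rot: [-0.094, -3.14, 0.004]
wrist_force: [1.4, -6.2, -1.0]
width: 0.061
grip_force: 119.5
```

```bash
python3 - <<'E'
from h import *
st();rel();tq();sw2(177.4,157.4,.0694,10,lead=.7)
E
```

```text
t 18.4 pos [0.4543 0.0888 0.0694] yaw 176.57 z [-0.    -0.002 -1.   ] F [ 1.36 -6.19 -1.01] T [-0.99  -0.099 -0.598] w 0.061 g 119.5 q [ 0.14  0.07  2.21 -0.    0.86 -1.37]
r 0.141 ang 177.7984397694024
collar torque 0.268
[-0.0008, 0.0098, 0.0002, -0.0007, -0.0, 0.0104]
[-0.0012, 0.018, 0.0003, -0.0007, -0.0, 0.0215]
[-0.0018, 0.0261, 0.0004, -0.0007, 0.0, 0.0326]
[-0.0026, 0.0343, 0.0005, -0.0007, 0.0, 0.0437]
[-0.0038, 0.0424, 0.0005, -0.0007, 0.0, 0.0548]
[-0.0052, 0.0504, 0.0006, -0.0007, 0.0, 0.0659]
[-0.007, 0.0584, 0.0007, -0.0007, 0.0001, 0.077]
[-0.009, 0.0663, 0.0008, -0.0007, 0.0001, 0.0881]
[-0.0112, 0.0742, 0.0009, -0.0007, 0.0001, 0.0993]
[-0.0138, 0.0819, 0.001, -0.0007, 0.0001, 0.1104]
```

Call:
{"fn": "play_rows", "kwargs": {
  "commands": [
    [[-0.0008, 0.0098, 0, 0, 0, 0.0104, 1], [-0.0012, 0.018, 0.0001, 0, 0, 0.0215, 1], [-0.0018, 0.0261, 0.0002, 0, 0, 0.0326, 1]]
  ]
}}

```text
time: 18.7
tool_pos: [0.4558, 0.1042, 0.0691]
tcp_rot: [-0.255, -3.13, 0.004]
wrist_force: [-0.0, -7.2, -0.1]
width: 0.06
grip_force: 119.9
```

```bash
python3 - <<'E'
from h import *
st();rel();tq();sw2(171.4,165.4,.0692,4,lead=.7)
E
```

```text
t 18.7 pos [0.4558 0.1042 0.0691] yaw 170.69 z [-0.001 -0.002 -1.   ] F [-0.03 -7.19 -0.13] T [-1.027  0.046 -0.623] w 0.06 g 119.9 q [ 0.17  0.08  2.2  -0.    0.86 -1.23]
r 0.141 ang 171.49739334413906
collar torque 0.38
[-0.0008, 0.0065, -0.0001, -0.0009, -0.0003, 0.0083]
[-0.0009, 0.0127, -0.0001, -0.0009, -0.0003, 0.0166]
[-0.0013, 0.0188, -0.0, -0.0009, -0.0003, 0.0249]
[-0.0017, 0.0249, 0.0001, -0.0009, -0.0003, 0.0333]
```

Call:
{"fn": "play_rows", "kwargs": {
  "commands": [
    [[-0.0008, 0.0065, 0, 0, 0, 0.0083, 1], [-0.0009, 0.0127, 0, 0, 0, 0.0166, 1], [-0.0013, 0.0188, 0.0001, 0, 0, 0.0249, 1]]
  ]
}}

```text
time: 19.0
tool_pos: [0.4579, 0.1149, 0.0688]
tcp_rot: [-0.377, -3.117, 0.005]
wrist_force: [-1.0, -7.5, 0.1]
width: 0.058
grip_force: 120.2
```

```bash
python3 - <<'E'
from h import *
st();rel();tq();sw2(166.9,160.9,.069,4,lead=.7)
E
```

```text
t 19.0 pos [0.4579 0.1149 0.0688] yaw 166.22 z [-0.003 -0.003 -1.   ] F [-0.99 -7.51  0.06] T [-1.36   0.092 -0.765] w 0.058 g 120.2 q [ 0.19  0.09  2.2  -0.    0.86 -1.13]
r 0.1409 ang 167.06820618527604
collar torque 0.297
[-0.0007, 0.0068, -0.0003, -0.0011, -0.0005, 0.0085]
[-0.0009, 0.013, -0.0003, -0.0011, -0.0005, 0.0168]
[-0.0012, 0.0191, -0.0002, -0.0011, -0.0005, 0.0251]
[-0.0017, 0.0252, -0.0002, -0.0012, -0.0005, 0.0335]
```

Call:
{"fn": "play_rows", "kwargs": {
  "commands": [
    [[-0.0007, 0.0068, 0, 0, 0, 0.0085, 1], [-0.0009, 0.013, 0, 0, 0, 0.0168, 1], [-0.0012, 0.0191, 0.0001, 0, 0, 0.0251, 1]]
  ]
}}

```text
time: 19.3
tool_pos: [0.4608, 0.1254, 0.0685]
tcp_rot: [-0.499, -3.099, 0.007]
wrist_force: [-1.0, -9.8, -0.7]
width: 0.059
grip_force: 120.7
```

```bash
python3 - <<'E'
from h import *
st();rel();tq();sw2(162.4,156.4,.0688,4,lead=.7)
E
```

```text
t 19.3 pos [0.4608 0.1254 0.0685] yaw 161.69 z [-0.004 -0.004 -1.   ] F [-1.04 -9.8  -0.75] T [-1.617  0.116 -0.89 ] w 0.059 g 120.7 q [ 0.22  0.1   2.18 -0.    0.86 -1.03]
r 0.1408 ang 162.6456497733141
collar torque 0.47
[-0.0004, 0.0071, -0.0005, -0.0015, -0.0007, 0.0083]
[-0.0006, 0.0133, -0.0004, -0.0015, -0.0006, 0.0166]
[-0.0009, 0.0194, -0.0004, -0.0015, -0.0006, 0.025]
[-0.0014, 0.0255, -0.0003, -0.0015, -0.0006, 0.0333]
```

Call:
{"fn": "play_rows", "kwargs": {
  "commands": [
    [[-0.0004, 0.0071, 0, 0, 0, 0.0083, 1], [-0.0006, 0.0133, 0, 0, 0, 0.0166, 1]]
  ]
}}

```text
time: 19.5
tool_pos: [0.4634, 0.1325, 0.0683]
tcp_rot: [-0.58, -3.084, 0.008]
wrist_force: [-1.7, -10.7, -1.0]
width: 0.058
grip_force: 121.3
```

```bash
python3 - <<'E'
from h import *
st();rel();tq();sw2(159.4,153.4,.0687,4,lead=.7)
E
```

```text
t 19.5 pos [0.4634 0.1325 0.0683] yaw 158.7 z [-0.004 -0.004 -1.   ] F [ -1.67 -10.69  -0.96] T [-1.793  0.141 -0.962] w 0.058 g 121.3 q [ 0.23  0.11  2.17 -0.    0.87 -0.97]
r 0.1407 ang 159.5608405067475
collar torque 0.529
[-0.0003, 0.0068, -0.0007, -0.0018, -0.0007, 0.0083]
[-0.0004, 0.0129, -0.0006, -0.0018, -0.0007, 0.0167]
[-0.0008, 0.019, -0.0006, -0.0018, -0.0007, 0.025]
[-0.0013, 0.0252, -0.0005, -0.0018, -0.0006, 0.0333]
```

Call:
{"fn": "play_rows", "kwargs": {
  "commands": [
    [[-0.0003, 0.0068, 0, 0, 0, 0.0083, 1], [-0.0004, 0.0129, 0, 0, 0, 0.0167, 1]]
  ]
}}

```text
time: 19.7
tool_pos: [0.4662, 0.1393, 0.0681]
tcp_rot: [-0.661, -3.068, 0.009]
wrist_force: [-1.6, -12.9, 0.3]
width: 0.062
grip_force: 121.6
```

```bash
python3 - <<'E'
from h import *
st();rel();tq();sw2(156.4,150.4,.0686,4,lead=.7)
E
```

```text
t 19.7 pos [0.4662 0.1393 0.0681] yaw 155.7 z [-0.005 -0.005 -1.   ] F [ -1.56 -12.94   0.27] T [-1.989  0.156 -0.986] w 0.062 g 121.6 q [ 0.24  0.12  2.16 -0.    0.87 -0.9 ]
r 0.1406 ang 156.57549314255934
collar torque 0.77
[-0.0001, 0.0068, -0.0007, -0.0021, -0.0007, 0.0083]
[-0.0003, 0.013, -0.0007, -0.0021, -0.0007, 0.0166]
[-0.0006, 0.0191, -0.0006, -0.0021, -0.0006, 0.025]
[-0.0011, 0.0252, -0.0006, -0.0021, -0.0006, 0.0333]
```

Torque has risen steadily from 0.3 to about 0.7 N m, so it's snug. I'll stop turning and relax the bar.

```bash
python3 - <<'E'
from h import *
rows([pol(.1406,a,.0683,y) for a,y in((158.5,158.),(161,160.8),(163,163))])
E
```

```text
[-0.0002, -0.0079, -0.0002, -0.0021, -0.0008, -0.0128]
[-0.001, -0.0181, -0.0001, -0.0021, -0.0008, -0.0284]
[-0.0019, -0.0262, -0.0001, -0.002, -0.0009, -0.0406]
```

Call:
{"fn": "play_rows", "kwargs": {
  "commands": [
    [[-0.0002, -0.0079, 0, -0.001, 0, -0.0128, 1], [-0.001, -0.0181, 0, -0.002, 0, -0.0284, 1], [-0.001, -0.0181, 0, -0.002, 0, -0.0284, 1]]
  ]
}}

```text
time: 20.0
tool_pos: [0.4621, 0.1296, 0.0682]
tcp_rot: [-0.521, -3.096, -0.003]
wrist_force: [-2.5, -6.4, -0.8]
width: 0.063
grip_force: 121.4
```

```bash
python3 - <<'E'
from h import *
st();rel();tq();rows([pol(.1406,163.5,.0683,163.5),pol(.16,163.7,.0683,163.7),pol(.18,163.7,.0683,163.7)])
E
```

```text
t 20.0 pos [0.4621 0.1296 0.0682] yaw 160.91 z [-0.002  0.003 -1.   ] F [-2.47 -6.4  -0.76] T [-1.115  0.42  -0.744] w 0.063 g 121.4 q [ 0.22  0.1   2.18  0.    0.86 -1.02]
r 0.1409 ang 160.8716692563973
collar torque 0.222
[-0.0007, -0.0107, -0.0002, 0.0005, -0.0009, -0.0144]
[0.0316, -0.0131, -0.0001, 0.0005, -0.0009, -0.0155]
[0.0649, -0.0148, -0.0, 0.0005, -0.0009, -0.0155]
```

Call:
{"fn": "play_rows", "kwargs": {
  "commands": [
    [[-0.0003, -0.0055, 0, 0, 0, -0.007, 1], [-0.0007, -0.0107, 0, 0, 0, -0.0144, 1], [-0.0007, -0.0107, 0, 0, 0, -0.0144, 1]]
  ]
}}

```text
time: 20.3
tool_pos: [0.4604, 0.124, 0.0682]
tcp_rot: [-0.451, -3.106, -0.005]
wrist_force: [-3.0, -6.5, -0.8]
width: 0.065
grip_force: 120.6
```

```bash
python3 - <<'E'
from h import *
st();rel();tq();rows([pol(.1406,165,.0683,165),pol(.16,165,.0683,165),pol(.18,165,.0683,165)])
E
```

```text
t 20.3 pos [0.4604 0.124  0.0682] yaw 163.48 z [-0.002  0.003 -1.   ] F [-3.03 -6.53 -0.79] T [-0.905  0.441 -0.604] w 0.065 g 120.6 q [ 0.21  0.09  2.19  0.    0.86 -1.08]
r 0.1408 ang 163.2491803679576
collar torque 0.399
[-0.0004, -0.0072, -0.0001, 0.0008, -0.001, -0.0084]
[0.0319, -0.008, -0.0, 0.0008, -0.001, -0.0084]
[0.0653, -0.0089, 0.0001, 0.0008, -0.001, -0.0084]
```

Call:
{"fn": "play_rows", "kwargs": {
  "commands": [
    [[-0.0003, -0.006, 0, 0, 0, -0.008, 1], [-0.0008, -0.0125, 0, 0, 0, -0.0165, 1], [-0.0008, -0.0125, 0, 0, 0, -0.0165, 1]]
  ]
}}

```text
time: 20.6
tool_pos: [0.4586, 0.1171, 0.0682]
tcp_rot: [-0.369, -3.117, -0.006]
wrist_force: [-3.8, -3.2, 0.6]
width: 0.059
grip_force: 119.6
```

```bash
python3 - <<'E'
from h import *
st();rel();tq();
L=[]
for _ in range(4):
    bot.read_camera("scene"); s=bot.read_state();v=s["tool_pos"][:2]-C;F=s["wrist_force"];L.append([v[0]*F[1]-v[1]*F[0]+s["torque"][2],*F[:2],s["torque"][2]])
print(np.mean(L,0).round(3)); rows([pol(.1406,a,.0683,a) for a in(167.5,169,170)])
E
```

```text
t 20.6 pos [0.4586 0.1171 0.0682] yaw 166.48 z [-0.002  0.004 -1.   ] F [-3.77 -3.23  0.61] T [-0.607  0.481 -0.43 ] w 0.059 g 119.6 q [ 0.19  0.09  2.19  0.01  0.86 -1.14]
r 0.1407 ang 166.15765827086017
collar torque 0.138
[ 0.215 -3.49  -4.455 -0.512]
[-0.0002, -0.0058, -0.0002, 0.001, -0.0011, -0.0058]
[-0.0004, -0.012, -0.0002, 0.001, -0.001, -0.0142]
[-0.0006, -0.0161, -0.0002, 0.001, -0.001, -0.0197]
```

Call:
{"fn": "play_rows", "kwargs": {
  "commands": [
    [[0.0008, -0.006, 0, 0, 0, -0.0065, 1], [0.002, -0.012, 0, 0, 0, -0.0142, 1], [0.002, -0.012, 0, 0, 0, -0.0142, 1]]
  ]
}}

```text
time: 21.1
tool_pos: [0.4573, 0.1111, 0.0688]
tcp_rot: [0.299, 3.127, 0.008]
wrist_force: [-2.9, -2.1, -1.2]
width: 0.057
grip_force: 118.9
```

```bash
cat >> h.py <<'E'
def avg(n=4):
    L=[]
    for _ in range(n):
        bot.read_camera("scene"); s=bot.read_state();v=s["tool_pos"][:2]-C;F=s["wrist_force"];L.append([v[0]*F[1]-v[1]*F[0]+s["torque"][2],*F[:2],s["torque"][2]])
    print("avg",np.mean(L,0).round(3))
E
python3 - <<'E'
from h import *
st();rel();avg();rows([pol(.1425,a,.0683,a) for a in(170,171,172)])
E
```

```text
t 21.1 pos [0.4573 0.1111 0.0688] yaw 169.07 z [ 0.001  0.005 -1.   ] F [-2.9  -2.11 -1.19] T [-0.364  0.325 -0.282] w 0.057 g 118.9 q [ 0.18  0.08  2.2   0.01  0.86 -1.2 ]
r 0.1406 ang 168.65688913786983
avg [ 0.127 -2.524 -2.745 -0.321]
[0.0031, -0.006, 0.0008, 0.0016, -0.0001, -0.0053]
[0.003, -0.0101, 0.0008, 0.0016, -0.0, -0.0109]
[0.0028, -0.0142, 0.0007, 0.0016, -0.0, -0.0164]
```

```bash
python3 - <<'E'
from h import *
rows([pol(r,170.5,.0686,170.3) for r in(.141,.15,.165,.18)])
E
```

```text
[0.0006, -0.008, 0.0003, 0.0016, -0.0001, -0.007]
[0.0156, -0.0083, 0.0003, 0.0016, -0.0001, -0.007]
[0.0406, -0.009, 0.0003, 0.0016, -0.0001, -0.007]
[0.0656, -0.0096, 0.0003, 0.0016, -0.0001, -0.007]
```

Call:
{"fn": "play_rows", "kwargs": {
  "commands": [
    [[0.0006, -0.008, 0.0003, 0.0016, 0, -0.007, 1], [0.0156, -0.0083, 0.0003, 0.0016, 0, -0.007, 1], [0.03, -0.0086, 0.0003, 0.0016, 0, -0.007, 1], [0.045, -0.009, 0.0003, 0.0016, 0, -0.007, 1], [0.0656, -0.0096, 0.0003, 0.0016, 0, -0.007, 1], [0.0656, -0.0096, 0.0003, 0.0016, 0, -0.007, 1], [0.0656, -0.0096, 0.0003, 0.0016, 0, -0.007, 1]]
  ]
}}

```text
time: 22.0
tool_pos: [0.4177, 0.1135, 0.0688]
tcp_rot: [0.263, 3.129, 0.001]
wrist_force: [0.7, -0.8, -1.5]
width: 0.061
grip_force: 118.5
```

```bash
python3 - <<'E'
from h import *
st();rel();avg(2)
im=bot.read_camera("top");np.save("w3.npy",im);a=crop("top",205,115,90,110,5,im)
cv2.imwrite("pics/w3.png",cv2.convertScaleAbs(a,alpha=1.6))
E
```

```text
t 22.0 pos [0.4177 0.1135 0.0688] yaw 170.38 z [ 0.001  0.    -1.   ] F [ 0.72 -0.75 -1.53] T [0.131 0.037 0.038] w 0.061 g 118.5 q [ 0.21  0.01  2.28  0.    0.85 -1.2 ]
r 0.18 ang 170.370805108908
avg [-0.096  0.347  0.43  -0.01 ]
```

View pics/w3.png

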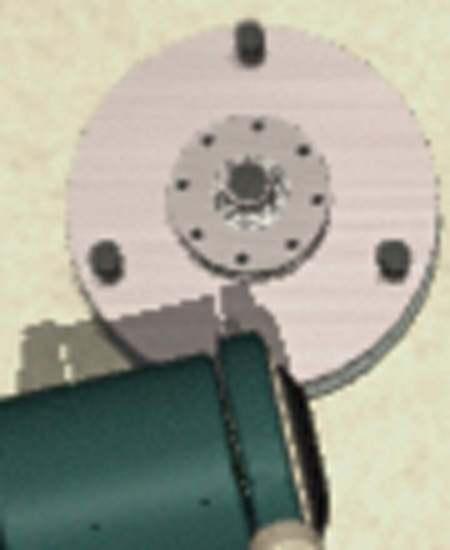

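```bash
python3 - <<'E'
from h import *
N=lambda u,v:((u+.5)/5-.5+205,(v+.5)/5-.5+115)
d=[(258,126),(303,150),(317,199),(292,244),(242,258),(197,234),(182,185),(208,140)]
W=np.array([ray("top",N(*p),.077) for p in d]);c=W.mean(0)[:2];v=W[:,:2]-c;a=np.degrees(np.arctan2(v[:,1],v[:,0]))
ph=np.degrees(np.angle(np.exp(8j*np.radians(a)).mean()))/8; print((a%360).round(1),ph)
h=ph+180 if ph<0 else ph+135; print("hole",h,"turned total",1.880+np.radians(191.43-h))
rows([(.4177,.1135,.13,170.38)])
p=(.4907,-.3189)
rows([(.45,-.05,.13,168),(.4907,-.3189,.13,165.8)])
E
```

```text
[352.7 308.2 262.9 217.6 172.9 128.5  83.2  37.6] -7.026869392367523
hole 172.97313060763247 turned total 2.2021331405073785
[0.0015, 0.0, -0.1016, 0.0002, 0.0006, -0.0003]
[-0.0974, -0.2596, -0.1017, 0.0002, 0.0005, 0.013]
[-0.2395, -0.69, -0.1017, 0.0003, 0.0005, 0.0252]
```

The collar turned 2.20 rad in total, with torque climbing over the last ~5° before I stopped, so it's snug. Now I'll carry the bar back to its rest.

Call:
{"fn": "play_rows", "kwargs": {
  "commands": [
    [[0.0015, 0, -0.1016, 0, 0, 0, 1], [0.0015, 0, -0.1016, 0, 0, 0, 1], [-0.05, -0.12, -0.1016, 0, 0, 0.006, 1], [-0.0974, -0.25, -0.1016, 0, 0, 0.013, 1], [-0.125, -0.33, -0.1016, 0, 0, 0.016, 1], [-0.15, -0.41, -0.1016, 0, 0, 0.019, 1], [-0.175, -0.49, -0.1016, 0, 0, 0.022, 1], [-0.2, -0.57, -0.1016, 0, 0, 0.025, 1]]
  ]
}}

```text
time: 22.95
tool_pos: [0.4702, -0.1842, 0.1297]
tcp_rot: [0.389, 3.116, 0.001]
wrist_force: [1.8, 0.7, -1.0]
width: 0.063
grip_force: 118.5
```

Call:
{"fn": "play_rows", "kwargs": {
  "commands": [
    [[-0.008, -0.04, 0, 0, 0, 0, 1], [-0.008, -0.04, 0, 0, 0, 0, 1], [-0.008, -0.04, 0, 0, 0, 0, 1], [-0.008, -0.04, 0, 0, 0, 0, 1]]
  ]
}}

```text
time: 23.35
tool_pos: [0.4684, -0.2053, 0.1292]
tcp_rot: [-0.387, -3.118, -0.002]
wrist_force: [0.3, -0.4, -1.6]
width: 0.058
grip_force: 118.5
```

```bash
python3 - <<'E'
from h import *
st();rows([(.4907,-.3189,.13,165.22),(.4907,-.3189,.07,165.22)])
# bar tip region seen by both cameras: predicted px and intensity profile across bar at 95 and 75 mm ahead of grip
s=bot.read_state();R=Ro.from_rotvec(s["tcp_rot"]);x=R.apply([1,0,0]);y=R.apply([0,1,0]);g=s["tool_pos"]-[0,0,.0058]
for n in("top","scene"):
    im=cv2.cvtColor(bot.read_camera(n),cv2.COLOR_BGR2GRAY).astype(np.float32)
    for l in(.112,.09,.07):
        P=[g-l*x+k*.002*y for k in range(-8,9)];p=proj(n,P).astype(np.float32)
        print(n,l,p[8].round(1),cv2.remap(im,p[:,0].copy(),p[:,1].copy(),1).ravel().astype(int).tolist())
E
```

```text
t 23.35 pos [ 0.4684 -0.2053  0.1292] yaw 165.86 z [ 0.     0.001 -1.   ] F [ 0.26 -0.43 -1.62] T [ 0.002 -0.025 -0.012] w 0.058 g 118.5 q [-0.46  0.07  2.08  0.    0.99 -1.79]
[-0.0823, -0.1746, -0.0015, 0.0003, -0.0001, 0.0035]
[-0.0823, -0.1747, 0.0985, 0.0003, -0.0001, 0.0035]
top 0.112 [392.5 154.6] [55, 95, 92, 53, 28, 20, 16, 16, 16, 12, 6, 12, 52, 117, 148, 153, 151]
top 0.09 [390.6 163.8] [55, 49, 41, 52, 103, 89, 48, 24, 18, 15, 14, 13, 9, 10, 21, 47, 77]
top 0.07 [388.9 172.2] [94, 97, 88, 92, 87, 72, 66, 72, 79, 42, 18, 12, 11, 10, 22, 54, 85]
scene 0.112 [222.4 278.8] [93, 94, 93, 92, 92, 90, 93, 101, 106, 104, 97, 93, 92, 92, 92, 92, 92]
scene 0.09 [218.9 271.3] [138, 130, 121, 112, 99, 87, 77, 72, 72, 72, 71, 72, 75, 75, 75, 75, 77]
scene 0.07 [215.7 264.7] [130, 130, 131, 131, 126, 114, 96, 80, 75, 78, 86, 95, 96, 91, 84, 77, 74]
```

Call:
{"fn": "play_rows", "kwargs": {
  "commands": [
    [[-0.0823, -0.1747, 0, 0, 0, 0.0035, 1], [-0.0823, -0.1747, 0, 0, 0, 0.0035, 1], [-0.0823, -0.1747, 0, 0, 0, 0.0035, 1], [-0.0823, -0.1747, 0.05, 0, 0, 0.0035, 1], [-0.0823, -0.1747, 0.09, 0, 0, 0.0035, 1], [-0.0823, -0.1747, 0.09, 0, 0, 0.0035, 1], [-0.0823, -0.1747, 0.09, 0, 0, 0.0035, 1], [-0.0823, -0.1747, 0.09, 0, 0, 0.0035, 1]]
  ]
}}

```text
time: 24.25
tool_pos: [0.4921, -0.3198, 0.0772]
tcp_rot: [0.403, 3.113, -0.001]
wrist_force: [0.3, -0.0, -0.9]
width: 0.059
grip_force: 118.5
```

```bash
python3 - <<'E'
from h import *
bot.read_camera("top");bot.read_camera("top");st();rows([(.4907,-.3190,.0515,165.22)])
E
```

```text
t 24.35 pos [ 0.4923 -0.3202  0.0775] yaw 165.24 z [ 0.003 -0.002 -1.   ] F [-0.83 -0.06 -1.37] T [-0.003  0.064  0.01 ] w 0.059 g 118.5 q [-0.62  0.27  1.95  0.    0.91 -1.93]
[0.0033, 0.0013, 0.0434, -0.0002, 0.0012, 0.0001]
```

Call:
{"fn": "play_rows", "kwargs": {
  "commands": [
    [[0.0033, 0.0013, 0.02, 0, 0, 0, 1], [0.0033, 0.0013, 0.034, 0, 0, 0, 1], [0.0033, 0.0013, 0.0425, 0, 0, 0, 1], [0.0033, 0.0013, 0.0425, 0, 0, 0, 1], [0.0033, 0.0013, 0.0425, 0, 0, 0, 1]]
  ]
}}

```text
time: 24.85
tool_pos: [0.4886, -0.3187, 0.0504]
tcp_rot: [-0.404, -3.114, -0.001]
wrist_force: [-4.3, 1.1, 7.2]
width: 0.059
grip_force: 120.0
```

```bash
python3 - <<'E'
from h import *
bot.read_camera("top");bot.read_camera("top");st();rows([(.4907,-.3190,.0512,165.22)])
E
```

```text
t 24.95 pos [ 0.4886 -0.3187  0.0504] yaw 165.23 z [-0.001  0.001 -1.   ] F [-3.84  0.59  5.65] T [0.118 0.594 0.205] w 0.055 g 119.9 q [-0.62  0.3   1.97 -0.    0.87 -1.93]
[-0.0036, 0.0004, -0.0014, 0.0001, -0.0003, 0.0001]
```

Call:
{"fn": "play_rows", "kwargs": {
  "commands": [
    [[0, 0, -0.0012, 0, 0, 0, 1], [0, 0, -0.0012, 0, 0, 0, 0.6], [0, 0, -0.0012, 0, 0, 0, 0.4], [0, 0, -0.0012, 0, 0, 0, 0], [0, 0, -0.0012, 0, 0, 0, -0.5], [0, 0, -0.0012, 0, 0, 0, -0.5], [0, 0, -0.0012, 0, 0, 0, -0.5], [0, 0, -0.0012, 0, 0, 0, -0.5]]
  ],
  "force": 20
}}

```text
time: 25.75
tool_pos: [0.4894, -0.3186, 0.0509]
tcp_rot: [0.405, 3.115, 0.001]
wrist_force: [0.7, 0.3, -0.4]
width: 0.753
grip_force: 0.0
```

Call:
{"fn": "play_rows", "kwargs": {
  "commands": [
    [[0, 0, -0.05, 0, 0, 0, -0.5], [0, 0, -0.12, 0, 0, 0, -0.5], [0, 0, -0.2, 0, 0, 0, -0.5], [0.1, 0.2, -0.3, 0, 0, 0, -0.5], [0.1, 0.4, -0.3, 0, 0, 0, -0.5], [0.1, 0.4, -0.3, 0, 0, 0, -0.5], [0.1, 0.4, -0.3, 0, 0, 0, -0.5], [0.1, 0.4, -0.3, 0, 0, 0, -0.5]]
  ]
}}

```text
time: 26.55
tool_pos: [0.4918, -0.0764, 0.2303]
tcp_rot: [0.406, 3.113, 0.001]
wrist_force: [1.0, -0.4, 0.5]
width: 0.751
grip_force: 0.0
```

```bash
python3 - <<'E'
from h import *
st()
a=np.radians(-14.78); d=np.array([np.cos(a),np.sin(a),0]);n=np.array([-d[1],d[0],0]);m=np.array([.5103,-.324,.0445])
for c in("top","scene"):
    im=bot.read_camera(c); g=cv2.cvtColor(im,cv2.COLOR_BGR2GRAY).astype(np.float32)
    for l in(-.11,-.103,-.09,-.075,-.03,0,.03,.075,.09,.103,.11):
        p=proj(c,[m+l*d+k*.002*n for k in range(-7,8)]).astype(np.float32)
        print(c,l,cv2.remap(g,p[:,0].copy(),p[:,1].copy(),1).ravel().astype(int).tolist())
E
```

```text
t 26.55 pos [ 0.4918 -0.0764  0.2303] yaw 165.16 z [ 0.002  0.    -1.   ] F [ 1.01 -0.4   0.45] T [ 0.016 -0.052 -0.01 ] w 0.751 g 0.0 q [-0.2  -0.06  2.01  0.    1.19 -1.52]
top -0.11 [153, 153, 154, 154, 153, 152, 151, 152, 154, 154, 154, 153, 150, 146, 145]
top -0.103 [151, 149, 150, 152, 152, 153, 150, 149, 151, 154, 154, 152, 146, 138, 132]
top -0.09 [155, 154, 151, 143, 124, 114, 109, 96, 100, 127, 148, 147, 118, 78, 64]
top -0.075 [139, 122, 111, 105, 104, 108, 113, 92, 80, 78, 79, 61, 56, 50, 58]
top -0.03 [135, 117, 112, 112, 105, 107, 110, 101, 84, 85, 86, 77, 48, 43, 44]
top 0 [141, 119, 112, 112, 111, 107, 115, 101, 87, 85, 98, 69, 49, 44, 51]
top 0.03 [134, 120, 113, 112, 108, 108, 112, 106, 85, 79, 92, 80, 50, 45, 54]
top 0.075 [151, 152, 153, 153, 141, 125, 115, 103, 92, 105, 145, 154, 146, 113, 73]
top 0.09 [152, 151, 152, 153, 146, 128, 115, 105, 93, 95, 138, 152, 154, 137, 100]
top 0.103 [149, 149, 152, 154, 155, 154, 151, 149, 150, 151, 153, 152, 152, 152, 153]
top 0.11 [152, 151, 151, 152, 152, 152, 152, 151, 154, 155, 155, 154, 152, 152, 151]
scene -0.11 [147, 14
[... 203 characters left out ...]
, 116, 118, 125, 135, 143, 146, 147, 149]
scene -0.075 [148, 147, 146, 142, 135, 126, 119, 116, 116, 122, 134, 143, 148, 150, 150]
scene -0.03 [114, 106, 97, 90, 91, 97, 105, 110, 104, 92, 83, 79, 82, 85, 85]
scene 0 [117, 117, 116, 113, 110, 110, 112, 111, 105, 95, 86, 89, 99, 106, 108]
scene 0.03 [118, 117, 116, 113, 110, 109, 112, 112, 106, 97, 88, 93, 101, 107, 110]
scene 0.075 [115, 111, 103, 96, 91, 93, 103, 111, 109, 100, 88, 83, 89, 96, 101]
scene 0.09 [118, 110, 97, 87, 84, 90, 103, 111, 110, 100, 87, 78, 78, 80, 80]
scene 0.103 [132, 129, 130, 129, 130, 130, 122, 112, 98, 88, 83, 91, 107, 121, 125]
scene 0.11 [147, 147, 147, 147, 148, 148, 145, 134, 118, 100, 89, 95, 115, 133, 143]
```

The bar profile matches its starting pose in both cameras: centred across the rest, with both ends at about ±100 mm. Handing in.

```bash
python3 - <<'E'
from workcell import bot
print(bot.finish_job())
E
```

```text
the job is handed in; nothing more can be done
None
```

I screwed the collar down about 2.2 rad over three bar insertions, stopped when the torque had climbed from 0.3 to roughly 0.7 N m, laid the bar back in both notches of its rest, and handed the job in at about 27 s; the hand-in returned no verdict.

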